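# Reload the lens-module feeder on the microscope bench

## Robot

A 6-joint arm with a two-finger parallel gripper is mounted at the origin on the work surface. World frame = base frame: x ahead of the robot, y to its left, z up, the work surface at z = 0. Lengths are in m, angles in rad, forces in N, time in s.
With the tool pointing down it reaches from about 0.375 to 0.925 m from the base axis. Payload 5.7 kg.
Tool frame: the origin (TCP) lies at the very end of the fingers, on their centre line; the grasp point (between the pads) lies 19 mm behind it (robot.pinch_z is the distance from the TCP to the grasp point, in m); x points along the fingers, z is the direction in which the jaws open and shut, and the axes are right-handed (so a half turn about x gives the same grasp; the last joint's range is limited). The gripper opens to 85 mm and grips with 20 to 120 N. Pads are 22 mm wide; open, the fingers measure 114 mm over their backs; the gripper's body (76 mm by 85 mm) begins 54 mm behind the grasp point. The pads swing forward as they close: fully open they stand 13 mm farther back than shut.
Start: joints at [-1.289, 0.359, 1.51, -0, 1.272, -0.115], TCP at [0.232, -0.553, 0.231] pointing down, gripper open.
Joint ranges: [-2.97, 2.97], [-1.01, 2.36], [0.21, 2.38], [-0.96, 4.11], [0.2, 2.71], [-2.98, 2.98]. Speed limits (rad/s): [2.39, 2.39, 3.14, 3.14, 3.14, 3.14].

## Interface

Orientations are given as a 3x3 rotation matrix whose columns are the frame's x, y, z axes.
In Python, from bench import robot, eyes, job gives the robot as it stands.
- The arm moves only by the shell command python3 -m crank 'ROWS' [FORCE]. ROWS is JSON, a list that holds one entry, the list of rows, each a list of 7 numbers: the opening, from -1 (shut) to 1 (fully open), then the shift along the world's x, y, z in m, then the turn, a rotation vector about the world's x, y, z in degrees. In form: [[[fingers, x, y, z, rx, ry, rz], ...]]. A call has 1 to 8 rows; each row is the pose to reach, as a shift and turn from the pose commanded when the call began; what a row does not reach only later rows make up. A row lasts 1/12 s, in which the tool goes at most 41.7 mm and 7.16 degrees, less where a joint would pass 70% of its speed; a pose out of reach is approached as far as the arm can. A call with a gripper value outside its range is refused whole. The fingers move at their own pace and stop on an object; FORCE is the grip in N (left out, the last holds). Time passes only in rows, so rows that repeat a pose let the fingers close. It gives the time, the measured TCP pose, the force and the opening at its end, in the units of the state.
- robot.get_obs(): the state, without advancing time (a new reading comes with each control period).
- eyes.read_camera(name): name is "side" or "top" or "wrist"; returns (picture, depth): 384x512x3 uint8, blue, green, red; 384x512 float32, m along the optical axis (not along the pixel's ray), 0 where there is no reading.
- eyes.get_calibration(name): a dict with "fx", "fy", "cx", "cy" (pixels), "rvec" (rotation vector, rad) and "tvec" (3), from world to camera coordinates, as OpenCV has them; the wrist camera has in their place "T_tool_cam" (4x4, takes a point from camera to tool coordinates, whose origin is the TCP and whose axes are the tool frame's). Camera axes: x right, y down, z forward; pixel columns grow to the right and rows downward; lengths in m; the calibration is good to about 2 mm. The wrist camera is an equidistant fisheye: a pixel r from the principal point sees the ray r / f radians off the axis. A picture is of the moment at which its call begins: read the wrist's pose just before it. get_calibration takes no time and is no camera call.
- job.sign_off(): hands the job in, once; it reports no verdict.
The state is a dict: "t": time; "qpos": joint angles; "qd": joint speeds; "tau": joint torques, N m; "ee_pos": TCP position; "ee_rot": TCP orientation; "contact_force": force on the tool from outside, world axes, zero at the start; "ft_torque": the same for the moment, N m; "grip_width": finger opening in m.
Only numpy, scipy, OpenCV 4.12 (cv2) and the standard library are available. Lean on these libraries where they do the work, as an engineer would, in place of code of your own. Each camera call takes 0.05 s, during which the arm holds its last target. There are 200 camera calls.

## Task

Reload the lens-module feeder. First lift its dust hood off and stand it upright on the black rubber pad; then draw the sprung follower back by its post until the catch holds it, and take every lens module from the bench and stand it upright in the channel, its long side across. When all are in, push the post forward off the catch so that the follower springs up against the row, and put the hood back over the feeder the way round it was, leaving the flask, the tin and the tool caddy alone.

Things in the scene. Friction and masses are not known exactly. Their poses are not given: they have to be found in the camera images.
- feeder: aluminium feed track fixed to the bench. Origin: inner face of the front stop, mid-width, at bench height; +x along the channel from stop to rear, +y across, +z up. Base plate 112 wide, x -45 to 260 mm, top (the channel floor) at z 8. Front stop plate x -12 to 0, top z 46. Dark rear block x 226 to 248, top z 36.
- channel (a point): middle of the channel floor at the inner face of the front stop (8 mm above feeder origin). The channel is open above, 220 long, 66 wide between walls with tops at z 28 mm over the bench and lips flaring outward up to z 36.
- follower_slide (a joint): m the follower is drawn back along feeder +x: 0 = pressing face at the stop, 0.202 = end. A spring closes it, 3.5 N at 0 to 6.7 N at 0.2. A roller catch from 0.177 takes 17 to 20 N of pull in all to pass; drawn past 0.195 and let go, it stays, near 0.194. Pushing the post forward with 5 to 8 N to 0.172 frees it; it then closes by itself, damped.
- follower: dark steel follower plate, 60 wide, 14 thick, z 9 to 40 mm, with a steel rod (12 dia., z 16 to 28) running rearward through the rear block to an upright black post. Origin: in the pressing face (towards the stop), mid-channel, at bench height; axes as the feeder's. It slides only along the feeder's x.
- post_top (a point): centre of the top of the follower's round black pull post: 20 mm dia., z 14 to 72 over the bench, 290 mm behind the pressing face. Pinch it from above, or push it.
- hood: loose dust hood, 230 long, 100 wide, 74 high, 4 mm walls, clear sides and front end, open rear end, grey top; 300 g. Origin: centre of its lower rim, +x to its open end. Black grip bar on top, centred, along x: 70 long, 16 wide, 86 to 112 above the rim. In place it stands on the base plate around the channel, origin at feeder (90, 0, 8) mm, same axes, 6 mm play across.
- hood_front (a point): middle of the lower rim of the hood's closed front end, 115 mm from its origin
- pad: black rubber pad 260 x 150 x 3 mm, fixed flat on the bench; origin at the centre of its underside, x along its 260 side. The hood is stood here meanwhile, near its middle.
- module1: lens module, one of three to five alike (the rest absent): aluminium block 32 (x) x 60 (y) x 28 mm high, with a black round barrel 28 dia. on its middle, up to 58; 70 g. Origin: centre of its underside, +z up. Pinch the barrel. In the channel its 60 side lies across (along the feeder's y, either way round); any order.
- module2: lens module, one of three to five alike (the rest absent): aluminium block 32 (x) x 60 (y) x 28 mm high, with a black round barrel 28 dia. on its middle, up to 58; 70 g. Origin: centre of its underside, +z up. Pinch the barrel. In the channel its 60 side lies across (along the feeder's y, either way round); any order.
- module3: lens module, one of three to five alike (the rest absent): aluminium block 32 (x) x 60 (y) x 28 mm high, with a black round barrel 28 dia. on its middle, up to 58; 70 g. Origin: centre of its underside, +z up. Pinch the barrel. In the channel its 60 side lies across (along the feeder's y, either way round); any order.
- module4: lens module, one of three to five alike (the rest absent): aluminium block 32 (x) x 60 (y) x 28 mm high, with a black round barrel 28 dia. on its middle, up to 58; 70 g. Origin: centre of its underside, +z up. Pinch the barrel. In the channel its 60 side lies across (along the feeder's y, either way round); any order.
- module5: lens module, one of three to five alike (the rest absent): aluminium block 32 (x) x 60 (y) x 28 mm high, with a black round barrel 28 dia. on its middle, up to 58; 70 g. Origin: centre of its underside, +z up. Pinch the barrel. In the channel its 60 side lies across (along the feeder's y, either way round); any order.
- caddy: bystander: blue round tool caddy 120 mm dia., about 130 high; origin at the centre of its underside
- flask: bystander: white plastic bottle 52 mm dia., 120 high; origin at the centre of its underside
- tin: bystander: flat steel tin 70 mm dia., 28 high; origin at the centre of its underside

How it is judged:
By the outcome, as a careful person would: the job done as asked, in the order asked, and still so for the second after the job is handed in, with the robot touching nothing.
Of module1, module2, module3, module4, module5 only 3 to 5 are there at a start; the rules pass over those that are not, and their reading is None.
At some moment in a run one of module1, module2, module3, module4, module5 may be knocked a few centimetres aside while the robot is not near it.
It also fails if it takes over 208 s, if anything falls off the work surface, if the arm or the gripper's body presses on something with over 40 N, if the wrist force passes 120 N, or if a joint passes its speed limit or range.

## Working session

There is one attempt and no reset: what is moved stays moved. The work goes in short steps, Python scripts to look and compute and a shell command to move; the robot and the scene stay as the last step left them, time stands still between calls to the robot, and variables do not carry over. Pictures are saved under pics/ and viewed, about 12 in all and at most 16, crops included, and the job is handed in when it is done.

```bash
mkdir -p pics; ls; cat > h.py <<'E'
import numpy as np, cv2
from bench import robot, eyes, job
def cal(n):
    c=eyes.get_calibration(n); K=np.array([[c['fx'],0,c['cx']],[0,c['fy'],c['cy']],[0,0,1.]])
    R=cv2.Rodrigues(np.array(c['rvec'],float))[0]; t=np.array(c['tvec'],float).ravel(); return K,R,t
def cloud(n,d):
    K,R,t=cal(n); v,u=np.mgrid[:d.shape[0],:d.shape[1]]
    P=np.stack([(u-K[0,2])/K[0,0]*d,(v-K[1,2])/K[1,1]*d,d],-1)
    return (P-t)@R
def onz(n,uv,z):
    K,R,t=cal(n); uv=np.atleast_2d(uv).astype(float)
    r=np.c_[uv,np.ones(len(uv))]@np.linalg.inv(K).T@R; c=-R.T@t
    return c+r*((z-c[2])/r[:,2])[:,None]
def proj(n,P):
    K,R,t=cal(n); p=(np.atleast_2d(P)@R.T+t)@K.T; return p[:,:2]/p[:,2:]
def grab(n,name=None):
    im,d=eyes.read_camera(n)
    if name: cv2.imwrite('pics/'+name+'.png',im)
    return im.copy(),d.copy()
E
python3 - <<'E'
from h import *
for n in('top','side'):
    im,d=grab(n,n+'0'); np.savez(n+'0.npz',im=im,d=d); K,R,t=cal(n); print(n,K[0],-R.T@t,R.round(2).tolist())
o=robot.get_obs(); print(o['t'],np.round(o['ee_rot'],2).tolist(),o['grip_width'])
E
```

```text
pics
top [442.46332546   0.         258.71271365] [0.38643986 0.00459316 1.21835066] [[-0.03, -1.0, -0.0], [-0.98, 0.03, -0.18], [0.18, -0.0, -0.98]]
side [467.18443301   0.         257.57386405] [-0.18488456  0.9754228   0.92856966] [[-0.77, -0.64, 0.01], [-0.38, 0.43, -0.82], [0.52, -0.63, -0.57]]
0.1 [[-0.0, 0.92, 0.39], [0.0, 0.39, -0.92], [-1.0, 0.0, -0.0]] 0.08540306259026303
```

View pics/top0.png

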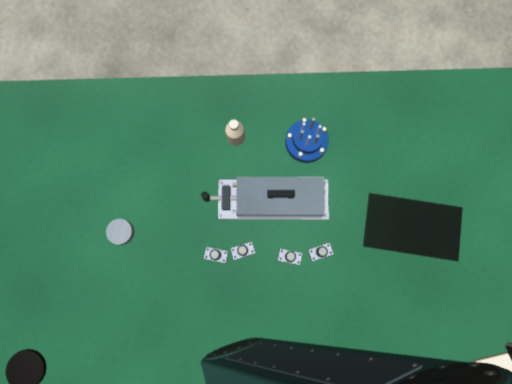

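View pics/side0.png

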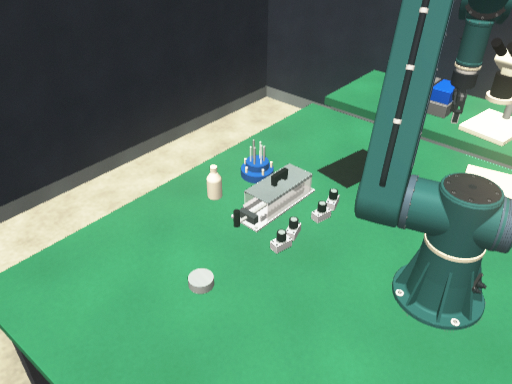

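The top view shows the feeder along world y with its rear to the left (post at 206,196) and the pad at right (413,227). Four modules are at (215,255), (243,250), (290,256) and (321,252). The flask is at (235,132), the caddy at (307,140) and the tin at (119,232). The side view also shows four modules. Now measuring them.

```bash
cat > m.py <<'E'
from h import *
def rect(mask,z,n='top',amin=20):
    cs,_=cv2.findContours(mask.astype(np.uint8),cv2.RETR_EXTERNAL,cv2.CHAIN_APPROX_NONE); out=[]
    for c in cs:
        if cv2.contourArea(c)<amin: continue
        p=onz(n,c[:,0,:],z)[:,:2]
        (cx,cy),(w,h),a=cv2.minAreaRect((p*1000).astype(np.float32))
        if w<h: w,h,a=h,w,a+90
        out.append((round(cx),round(cy),round(w),round(h),round((a+90)%180-90,1),c[:,0].mean(0).round().tolist()))
    return out
def modules(im,d):
    P=cloud('top',d); hsv=cv2.cvtColor(im,cv2.COLOR_BGR2HSV)
    z=P[...,2]
    m=(hsv[...,1]<90)&(z>.018)&(z<.07)&(d>0)
    m=cv2.morphologyEx(m.astype(np.uint8),cv2.MORPH_OPEN,np.ones((2,2)))
    return m
E
python3 - <<'E'
from m import *
f=np.load('top0.npz'); im,d=f['im'],f['d']; P=cloud('top',d); hsv=cv2.cvtColor(im,cv2.COLOR_BGR2HSV)
z=P[...,2]; H,S,V=cv2.split(hsv)
for uv in[(281,194),(260,205),(206,196),(215,255),(243,250),(215,262),(290,256),(223,215),(227,197),(414,227),(235,126),(307,140),(119,232)]:
    print(uv,P[uv[1],uv[0]].round(3),hsv[uv[1],uv[0]])
g=(z>.11)&(z<.135)&(P[...,0]>.3)&(P[...,0]<.55)&(abs(P[...,1])<.2); print('bar',rect(g,.120))
g=(z>.07)&(z<.095)&(P[...,0]>.35)&(P[...,0]<.55)&(abs(P[...,1])<.2);g=cv2.morphologyEx(g.astype(np.uint8),cv2.MORPH_CLOSE,np.ones((9,9))); print('top',rect(g,.082))
print('pad',rect((V<40)&(P[...,0]>.2)&(P[...,1]<-.2)&(z<.02),.003,amin=500))
print('post',rect((V<50)&(z>.055)&(z<.085)&(P[...,1]>.08),.072))
print('mods',rect(modules(im,d),.028))
cv2.imwrite('pics/c0.png',cv2.resize(im[165:275,190:345],None,fx=5,fy=5,interpolation=cv2.INTER_CUBIC))
E
```

```text
(281, 194) [ 0.571 -0.052  0.122] [80 29 53]
(260, 205) [0.55  0.001 0.082] [103  40 153]
(206, 196) [0.579 0.142 0.073] [73 43 53]
(215, 255) [0.426 0.122 0.057] [ 90   5 199]
(243, 250) [0.437 0.049 0.057] [ 60   5 199]
(215, 262) [ 0.409  0.128 -0.002] [ 75 120 130]
(290, 256) [ 0.418 -0.073  0.063] [ 63  12 197]
(223, 215) [0.536 0.104 0.006] [110  23 228]
(227, 197) [0.581 0.09  0.038] [101  45  91]
(414, 227) [ 0.488 -0.42   0.003] [73 51 35]
(235, 126) [0.753 0.06  0.12 ] [ 24  17 247]
(307, 140) [ 0.712 -0.125  0.112] [107  89 143]
(119, 232) [0.495 0.382 0.029] [103  28 191]
bar []
top [(537, -50, 228, 29, 88.4, [280.0, 210.0])]
pad [(487, -435, 216, 141, 79.4, [418.0, 228.0])]
post []
mods [(414, -76, 60, 32, 77.2, [290.0, 258.0]), (424, 121, 60, 32, 78.2, [217.0, 256.0]), (424, -158, 60, 32, -73.4, [321.0, 253.0]), (433, 49, 59, 32, -74.7, [243.0, 252.0]), (494, 381, 68, 67, 1.3, [120.0, 233.0]), (522, -52, 227, 3, 88.4, [280.0, 218.0]), (583, 98, 68, 63, 53.9, [224.0, 199.0]), (741, 58, 50, 26, -73.6, [238.0, 140.0])]
```

View pics/c0.png

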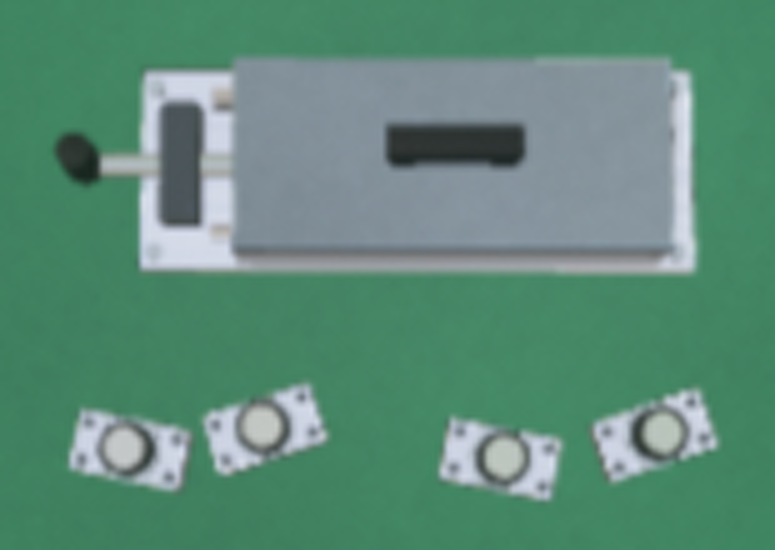

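The crop shows the hood closed, its front at the right, with a black grip bar at its centre. The post is at the left. The four modules lie about ±15° off the feeder's cross axis. My x filter clipped the hood, so I'm redoing those measurements.

```bash
python3 - <<'E'
from m import *
f=np.load('top0.npz'); im,d=f['im'],f['d']; P=cloud('top',d); hsv=cv2.cvtColor(im,cv2.COLOR_BGR2HSV)
z=P[...,2]; H,S,V=cv2.split(hsv); X,Y=P[...,0],P[...,1]
reg=(X>.45)&(X<.68)&(Y>-.2)&(Y<.2)
print('bar',rect((V<75)&(z>.105)&(z<.135)&reg,.120))
g=((z>.07)&(z<.14)&reg&(Y<.1)).astype(np.uint8);print('top',rect(g,.082))
pm=((V<60)&(z>.05)&(z<.085)&(X>.45)&(X<.7)&(Y>.1)).astype(np.uint8)
print('post',rect(pm,.072,amin=5), P[pm>0].mean(0))
bp=((S<60)&(V>120)&(z>-.01)&reg)|(g>0); print('base',rect(cv2.morphologyEx((bp&(Y<.2)).astype(np.uint8),cv2.MORPH_CLOSE,np.ones((3,3))),.008,amin=500))
print('rear block',rect((z>.028)&(z<.045)&reg&(Y>.05)&(V<130),.036))
q=(V<60)&(abs(z)<.015)&(X>.3)&(X<.65)&(Y<-.2)&(Y>-.65); print('pad',rect(q,.003,amin=500))
print('modbarrel')
for c in[(290,256),(215,255),(321,252),(243,250)]:
    x0,y0=c; w=np.zeros_like(pm); w[y0-12:y0+12,x0-14:x0+14]=1
    print(rect((S<40)&(w>0)&(z>.045)&(z<.075),.057,amin=5))
cad=(H>100)&(H<125)&(S>120)&(X>.6);print('caddy',P[cad].min(0),P[cad].max(0),P[cad].mean(0))
print('flask',rect((z>.03)&(z<.13)&(X>.65)&(Y>0)&(Y<.12),.1))
E
```

```text
bar [(571, -52, 66, 15, 88.4, [280.0, 194.0])]
top [(572, -51, 229, 100, 88.4, [280.0, 196.0])]
post [(579, 145, 19, 15, 43.6, [205.0, 196.0])] [0.58008204 0.14475146 0.06849849]
base [(580, -25, 328, 118, 88.4, [270.0, 198.0])]
rear block [(580, 94, 63, 19, -0.9, [226.0, 198.0])]
pad [(490, -417, 256, 147, 79.4, [413.0, 227.0])]
modbarrel
[(416, -73, 26, 23, 88.4, [290.0, 256.0])]
[(427, 124, 26, 23, 88.4, [214.0, 255.0])]
[(427, -155, 26, 25, -47.5, [321.0, 251.0])]
[(437, 51, 26, 26, 43.4, [242.0, 250.0])]
caddy [ 0.6769153  -0.19680455 -0.00123491] [ 0.80149449 -0.07614059  0.11462473] [ 0.72748763 -0.13021044  0.04615569]
flask [(744, 63, 64, 49, 7.8, [234.0, 132.0])]
```

```bash
python3 -m crank '[[[1,0.021,0.031,0,0,0,4],[1,0.042,0.062,0,0,0,8],[1,0.064,0.094,0,0,0,12],[1,0.085,0.125,0,0,0,16],[1,0.106,0.156,0,0,0,20.5],[1,0.127,0.188,0,0,0,24.5],[1,0.148,0.219,0,0,0,28.6],[1,0.17,0.25,0,0,0,32.7]]]' 60 && python3 -m crank '[[[1,0.021,0.031,0,0,0,4],[1,0.042,0.062,0,0,0,8],[1,0.064,0.094,0,0,0,12],[1,0.085,0.125,0,0,0,16],[1,0.106,0.156,0,0,0,20.5],[1,0.127,0.188,0,0,0,24.5],[1,0.148,0.219,0,0,0,28.6],[1,0.169,0.2515,0,0,0,32.7]]]' && python3 -m crank '[[[1,0,0,-0.02,0,0,0],[1,0,0,-0.04,0,0,0],[1,0,0,-0.06,0,0,0],[1,0,0,-0.07,0,0,0],[1,0,0,-0.07,0,0,0]]]'
python3 - <<'E'
from h import *
grab('wrist','w1'); o=robot.get_obs(); print(o['qpos'],np.round(o['ee_rot'],3).tolist())
c=eyes.get_calibration('wrist'); print(c)
E
```

```text
t: 0.77
ee_pos: [0.4022, -0.3014, 0.231]
ee_rot: [[-0.001, 0.565, 0.825], [0.001, 0.825, -0.565], [-1.0, 0.0, -0.001]]
contact_force: [0.2, -0.3, 0.4]
grip_width: 0.0857
t: 1.43
ee_pos: [0.5713, -0.0501, 0.231]
ee_rot: [[-0.001, 0.029, 1.0], [-0.0, 1.0, -0.029], [-1.0, -0.0, -0.001]]
contact_force: [0.2, -0.2, -0.2]
grip_width: 0.0856
t: 1.85
ee_pos: [0.5687, -0.0513, 0.1586]
ee_rot: [[-0.006, 0.032, 0.999], [0.001, 0.999, -0.032], [-1.0, 0.001, -0.006]]
contact_force: [-0.7, -0.6, 0.3]
grip_width: 0.0853
[-2.11252902e-01  3.94168856e-01  1.65105925e+00 -9.56839774e-06
  1.09957611e+00 -1.78504100e-01] [[-0.003, 0.033, 0.999], [0.001, 0.999, -0.033], [-1.0, 0.001, -0.003]]
{'fx': 297.3186396354542, 'fy': 297.3186396354542, 'cx': 258.02207259267817, 'cy': 195.8129904013664, 'T_tool_cam': array([[-7.68174510e-05, -3.14365846e-01,  9.49301906e-01,
        -1.42013099e-01],
       [-6.96791768e-04, -9.49301662e-01, -3.14365822e-01,
         8.04797900e-02],
       [ 9.99999754e-01, -6.85614535e-04, -1.46124600e-04,
         6.23273261e-05],
       [ 0.00000000e+00,  0.00000000e+00,  0.00000000e+00,
         1.00000000e+00]])}
```

View pics/w1.png

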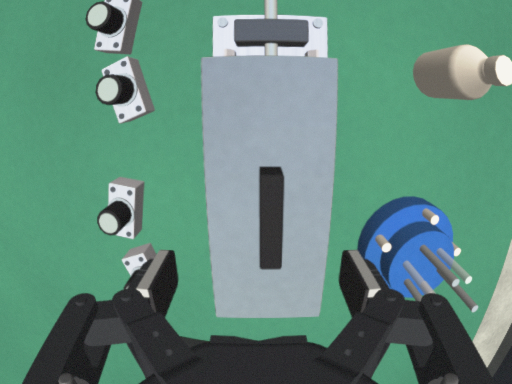

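The wrist view shows the bar at columns 260–283, about 12 px right of the finger midline. I'm adding a wrist ray-cast to measure that.

```bash
cat >> h.py <<'E'
def wonz(uv,z,o):
    c=eyes.get_calibration('wrist'); uv=np.atleast_2d(uv).astype(float)
    a=(uv-[c['cx'],c['cy']])/c['fx']; th=np.linalg.norm(a,axis=1); s=np.sinc(th/np.pi)
    r=np.c_[a*s[:,None],np.cos(th)]; T=c['T_tool_cam']; R=np.array(o['ee_rot'])
    C=R@T[:3,3]+np.array(o['ee_pos']); r=r@(R@T[:3,:3]).T
    return C+r*((np.asarray(z)-C[2])/r[:,2])[:,None]
E
python3 - <<'E'
from h import *
o=robot.get_obs(); im,d=grab('wrist'); print(o['ee_pos'])
V=im.max(2); m=np.zeros_like(V); m[150:285,240:300]=V[150:285,240:300]<50
cs,_=cv2.findContours(m,0,1); c=max(cs,key=cv2.contourArea); b=cv2.boundingRect(c); print(b)
top=[(260.,176),(283,176),(261,267),(281,267)]
print('bar top corners',wonz([(b[0],176),(b[0]+b[2],176),(b[0],267),(b[0]+b[2]-2,267)],.12,o).round(4).tolist())
print('hood corners',wonz([(202,58),(337,58),(217,317),(320,317)],.082,o).round(4).tolist())
print('rear block',wonz([(234,19),(307,19),(235,46),(309,46)],[.036,.036,.028,.028],o).round(4).tolist())
print('base',wonz([(213,17),(326,17)],.008,o).round(4).tolist())
E
```

```text
[ 0.56976439 -0.05172417  0.16014978]
(259, 167, 21, 11)
bar top corners [[0.5714, -0.0184, 0.12], [0.5847, -0.0188, 0.12], [0.5692, -0.0852, 0.12], [0.5828, -0.0857, 0.12]]
hood corners [[0.5324, 0.0632, 0.082], [0.6316, 0.0611, 0.082], [0.5258, -0.1668, 0.082], [0.6264, -0.1712, 0.082]]
rear block [[0.5535, 0.1049, 0.036], [0.6179, 0.1038, 0.036], [0.5531, 0.0808, 0.028], [0.62, 0.0796, 0.028]]
base [[0.5309, 0.1168, 0.008], [0.6419, 0.1148, 0.008]]
```

```bash
python3 -m crank '[[[0.2,0.005,0,-0.02,0,0,0],[0,0.005,0,-0.04,0,0,0],[0,0.005,0,-0.055,0,0,0],[0,0.005,0,-0.065,0,0,0],[0,0.005,0,-0.068,0,0,0],[0,0.005,0,-0.068,0,0,0]]]' 20 && python3 -m crank '[[[-0.3,0,0,0,0,0,0],[-0.5,0,0,0,0,0,0],[-0.55,0,0,0,0,0,0],[-0.55,0,0,0,0,0,0]]]' 
python3 - <<'E'
from h import *
grab('wrist','w2'); o=robot.get_obs(); print(o['ee_pos'])
E
python3 -m crank '[[[-1,0,0,0,0,0,0],[-1,0,0,0,0,0,0],[-1,0,0,0,0,0,0],[-1,0,0,0,0,0,0]]]' 20
```

```text
t: 2.45
ee_pos: [0.576, -0.0521, 0.0934]
ee_rot: [[-0.0, 0.033, 0.999], [0.0, 0.999, -0.033], [-1.0, 0.0, -0.0]]
contact_force: [0.0, -0.0, 0.4]
grip_width: 0.0427
t: 2.78
ee_pos: [0.5764, -0.0519, 0.0941]
ee_rot: [[0.001, 0.033, 0.999], [-0.0, 0.999, -0.033], [-1.0, -0.0, 0.001]]
contact_force: [0.5, 0.1, -0.5]
grip_width: 0.019
[ 0.57625576 -0.05191675  0.09388758]
t: 3.17
ee_pos: [0.5764, -0.0519, 0.0937]
ee_rot: [[0.001, 0.033, 0.999], [-0.0, 0.999, -0.033], [-1.0, -0.0, 0.001]]
contact_force: [0.9, -0.1, 4.5]
grip_width: 0.0154
```

View pics/w2.png

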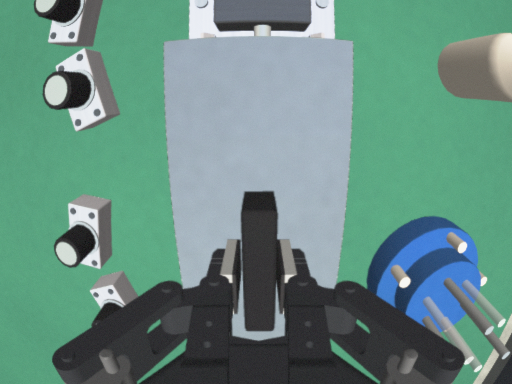

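Bar gripped and centred at 15 mm. Lifting and carrying it to the pad.

```bash
python3 -m crank '[[[-1,0,0,0,0,0,0],[-1,0,0,0.005,0,0,0],[-1,0,0,0.02,0,0,0],[-1,0,0,0.045,0,0,0],[-1,0,0,0.075,0,0,0],[-1,0,0,0.105,0,0,0],[-1,0,0,0.125,0,0,0],[-1,0,0,0.13,0,0,0]]]' 60 && python3 -m crank '[[[-1,-0.004,-0.018,0,0,0,-0.5],[-1,-0.012,-0.05,0,0,0,-1.2],[-1,-0.02,-0.085,0,0,0,-2],[-1,-0.028,-0.12,0,0,0,-3],[-1,-0.036,-0.155,0,0,0,-4],[-1,-0.044,-0.19,0,0,0,-5],[-1,-0.052,-0.225,0,0,0,-6],[-1,-0.06,-0.26,0,0,0,-7]]]' && python3 -m crank '[[[-1,-0.007,-0.035,0,0,0,-1],[-1,-0.014,-0.065,0,0,0,-1.7],[-1,-0.02,-0.09,0,0,0,-2],[-1,-0.023,-0.102,0,0,0,-2],[-1,-0.024,-0.105,0,0,0,-2],[-1,-0.024,-0.105,0,0,0,-2]]]'
python3 - <<'E'
from m import *
o=robot.get_obs(); print(o['ee_pos'],o['ee_rot'].tolist() if hasattr(o['ee_rot'],'tolist') else 0)
wi,_=grab('wrist'); im,d=grab('top'); np.savez('top1.npz',im=im,d=d)
cv2.imwrite('pics/v3.png',np.hstack([wi[:, :400],im[60:,190:590]]) if 0 else np.vstack([cv2.resize(wi,(384,288)),cv2.resize(im,(384,288))]))
E
```

```text
t: 3.83
ee_pos: [0.5773, -0.0521, 0.2267]
ee_rot: [[0.005, 0.032, 0.999], [-0.001, 0.999, -0.032], [-1.0, -0.001, 0.005]]
contact_force: [1.4, -1.3, -1.6]
grip_width: 0.0149
t: 4.5
ee_pos: [0.514, -0.3126, 0.2213]
ee_rot: [[-0.003, 0.155, 0.988], [0.002, 0.988, -0.155], [-1.0, 0.002, -0.003]]
contact_force: [0.4, 0.1, -2.9]
grip_width: 0.0153
t: 5.0
ee_pos: [0.491, -0.4164, 0.2218]
ee_rot: [[-0.002, 0.19, 0.982], [0.002, 0.982, -0.19], [-1.0, 0.002, -0.002]]
contact_force: [0.4, 0.6, -2.5]
grip_width: 0.0153
[ 0.49101615 -0.41639839  0.22183965] [[-0.001768765560066892, 0.18963643570178443, 0.9818527861765818], [0.002395832383165738, 0.9818523077362243, -0.18963202730615517], [-0.9999955657179611, 0.002016940101638593, -0.0021910036606784125]]
```

View pics/v3.png

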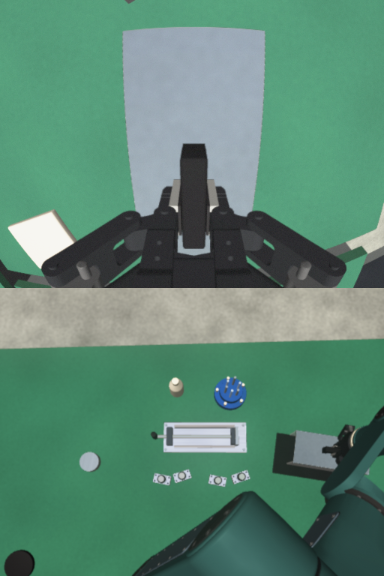

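The hood hangs level over the pad and the opened feeder is visible. Lowering.

```bash
python3 -m crank '[[[-1,0,0,-0.025,0,0,0],[-1,0,0,-0.055,0,0,0],[-1,0,0,-0.085,0,0,0],[-1,0,0,-0.11,0,0,0],[-1,0,0,-0.122,0,0,0],[-1,0,0,-0.128,0,0,0],[-1,0,0,-0.131,0,0,0],[-1,0,0,-0.131,0,0,0]]]' && python3 -m crank '[[[-1,0,0,-0.002,0,0,0],[-1,0,0,-0.0035,0,0,0],[-1,0,0,-0.0035,0,0,0]]]' && python3 -m crank '[[[-0.5,0,0,0,0,0,0],[-0.1,0,0,0,0,0,0],[0,0,0,0,0,0,0]]]' 20 && python3 -m crank '[[[0,0,0,0.02,0,0,0],[0,0,0,0.05,0,0,0],[0,0,0,0.09,0,0,0],[0,0,0,0.13,0,0,0],[0,0,0,0.16,0,0,0],[0,0,0,0.16,0,0,0]]]'
python3 - <<'E'
from h import *
grab('wrist','w4'); o=robot.get_obs(); print(o['ee_pos'])
f=np.load('top1.npz'); im=f['im']
cv2.imwrite('pics/c4.png',cv2.resize(im[165:275,190:345],None,fx=5,fy=5,interpolation=cv2.INTER_CUBIC))
E
```

```text
t: 5.77
ee_pos: [0.4926, -0.4167, 0.0929]
ee_rot: [[0.001, 0.188, 0.982], [-0.001, 0.982, -0.188], [-1.0, -0.0, 0.001]]
contact_force: [0.3, -0.5, -3.1]
grip_width: 0.0148
t: 6.02
ee_pos: [0.4923, -0.4173, 0.0897]
ee_rot: [[0.001, 0.189, 0.982], [-0.001, 0.982, -0.189], [-1.0, -0.001, 0.001]]
contact_force: [-0.3, -0.0, -2.0]
grip_width: 0.0149
t: 6.27
ee_pos: [0.4922, -0.4174, 0.0895]
ee_rot: [[0.001, 0.189, 0.982], [-0.001, 0.982, -0.189], [-1.0, -0.001, 0.001]]
contact_force: [-0.4, 0.1, -0.7]
grip_width: 0.0425
t: 6.77
ee_pos: [0.495, -0.4201, 0.2572]
ee_rot: [[0.009, 0.189, 0.982], [-0.01, 0.982, -0.188], [-1.0, -0.008, 0.011]]
contact_force: [0.8, -0.5, -0.6]
grip_width: 0.0422
[ 0.49388947 -0.41899471  0.25378592]
```

View pics/w4.png

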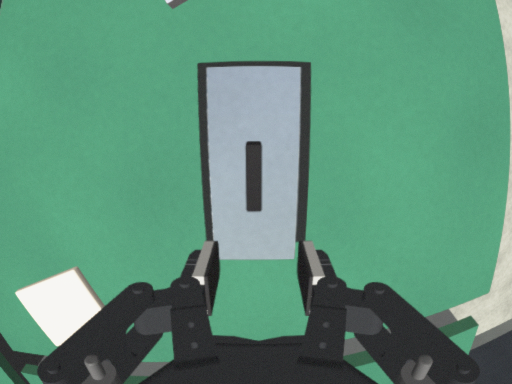

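View pics/c4.png

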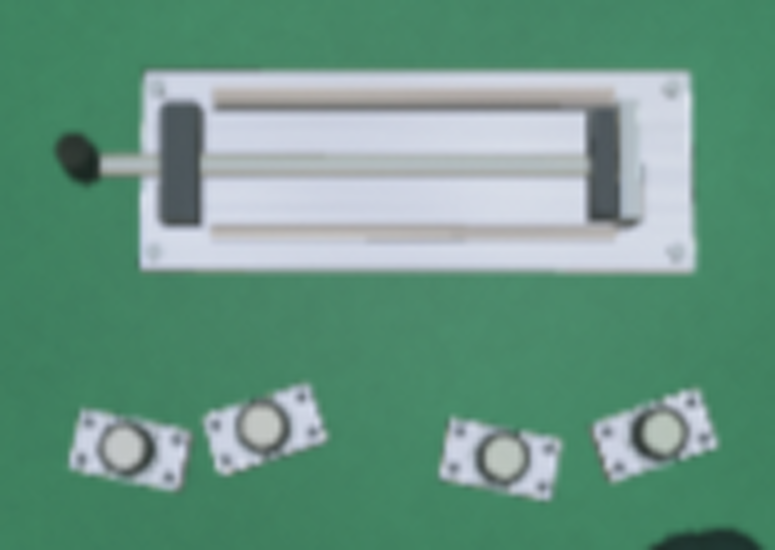

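Hood stands squarely on the pad. The follower plate is at the front stop, and the channel is empty. Moving to view the feeder and post.

```bash
python3 -m crank '[[[0,0.007,0.038,0,0,0,1],[0,0.014,0.076,0,0,0,2],[0,0.021,0.114,0,0,0,3],[0,0.028,0.152,0,0,0,4],[0,0.035,0.19,0,0,0,5],[0,0.042,0.228,0,0,0,6],[0,0.049,0.266,0,0,0,7],[0,0.056,0.304,0,0,0,8]]]' && python3 -m crank '[[[0,0.008,0.035,0,0,0,0.3],[0,0.016,0.07,0,0,0,0.6],[0,0.024,0.105,0,0,0,0.9],[0,0.03,0.135,0,0,0,1],[0,0.034,0.155,0,0,0,1],[0,0.035,0.163,0,0,0,1],[0,0.035,0.163,0,0,0,1],[0,0.035,0.163,0,0,0,1]]]'
python3 - <<'E'
from h import *
o=robot.get_obs(); im,d=grab('wrist','w5'); print(o['ee_pos'],o['ee_rot']); np.save('w5.npy',dict(pos=o['ee_pos'],rot=o['ee_rot']),allow_pickle=True)
E
```

```text
t: 7.48
ee_pos: [0.547, -0.1108, 0.2474]
ee_rot: [[-0.002, 0.049, 0.999], [0.001, 0.999, -0.049], [-1.0, 0.001, -0.002]]
contact_force: [0.4, -0.8, -0.1]
grip_width: 0.0428
t: 8.15
ee_pos: [0.5822, 0.0498, 0.2479]
ee_rot: [[-0.002, 0.032, 0.999], [-0.001, 0.999, -0.032], [-1.0, -0.001, -0.002]]
contact_force: [-0.7, 0.1, -0.3]
grip_width: 0.0427
[0.58221045 0.04975748 0.24786114] [[-1.81253717e-03  3.16967047e-02  9.99495890e-01]
 [-6.97109821e-04  9.99497249e-01 -3.16980119e-02]
 [-9.99998114e-01 -7.54212226e-04 -1.78952983e-03]]
```

View pics/w5.png

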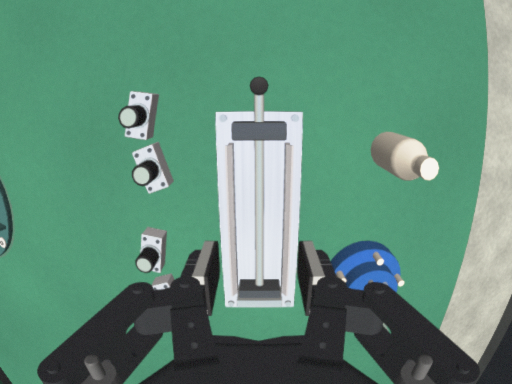

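The wrist view shows the base corners at (215,113), (303,113), (225,306) and (295,306). The post top is at (259,86) and the follower plate at (260,290).

```bash
python3 - <<'E'
from h import *
o=np.load('w5.npy',allow_pickle=True).item(); im=cv2.imread('pics/w5.png')
hsv=cv2.cvtColor(im,cv2.COLOR_BGR2HSV); H,S,V=cv2.split(hsv)
print('base',wonz([(216,113),(303,112.5),(225.5,306),(295,306)],.008,o).round(4).tolist())
m=np.zeros_like(V); m[75:96,245:275]=V[75:96,245:275]<60
M=cv2.moments(m,True); c=(M['m10']/M['m00'],M['m01']/M['m00']); print(c,wonz([c],.072,o))
print('rod',wonz([(259.5,108),(259.5,284)],.028,o).round(4).tolist())
print('rear block top',wonz([(232,123),(286.5,122)],.036,o).round(4).tolist())
print('walls',wonz([(226.5,145),(233,145),(285,145),(291.5,145),(231,285),(238,278),(283,278),(289,278)],.036,o).round(4).tolist())
# white-edge line fits of base
g=((S<60)&(V>130)).astype(np.uint8)
L=[];Rr=[]
for r in range(150,225,5):
    row=np.where(g[r,190:330])[0]+190; L.append((row.min(),r)); Rr.append((row.max()+1,r))
a=wonz(L,.008,o);b=wonz(Rr,.008,o); mid=(a+b)/2
print('midline',np.polyfit(mid[:,1],mid[:,0],1), np.polyval(np.polyfit(mid[:,1],mid[:,0],1),[.148,.0,-.14]),(b-a)[:,0].mean())
E
```

```text
Traceback (most recent call last):
  File "h.py", line 23, in wonz
    r=np.c_[a*s[:,None],np.cos(th)]; T=c['T_tool_cam']; R=np.array(o['ee_rot'])
                                                                   ~^^^^^^^^^^
KeyError: 'ee_rot'
```

```bash
python3 - <<'E'
from h import *
o=np.load('w5.npy',allow_pickle=True).item(); o=dict(ee_pos=o['pos'],ee_rot=o['rot']); im=cv2.imread('pics/w5.png')
hsv=cv2.cvtColor(im,cv2.COLOR_BGR2HSV); H,S,V=cv2.split(hsv)
print('base',wonz([(216,113),(303,112.5),(225.5,306),(295,306)],.008,o).round(4).tolist())
m=np.zeros_like(V); m[75:96,245:275]=V[75:96,245:275]<60
M=cv2.moments(m,True); c=(M['m10']/M['m00'],M['m01']/M['m00']); print(c,wonz([c],.072,o))
print('rod',wonz([(259.5,108),(259.5,284)],.028,o).round(4).tolist())
print('rear block top',wonz([(232,123),(286.5,122)],.036,o).round(4).tolist())
g=((S<60)&(V>130)).astype(np.uint8)
L=[];Rr=[]
for r in range(150,225,5):
    row=np.where(g[r,190:330])[0]+190; L.append((row.min(),r)); Rr.append((row.max()+1,r))
a=wonz(L,.008,o);b=wonz(Rr,.008,o); mid=(a+b)/2
print('midline',np.polyfit(mid[:,1],mid[:,0],1), np.polyval(np.polyfit(mid[:,1],mid[:,0],1),[.148,.0,-.14]),(b-a)[:,0].mean())
E
```

```text
base [[0.5303, 0.1167, 0.008], [0.6414, 0.1139, 0.008], [0.5209, -0.1847, 0.008], [0.6347, -0.1885, 0.008]]
(258.6056338028169, 89.70422535211267) [[0.58552098 0.1418411  0.072     ]]
rod [[0.5859, 0.1211, 0.028], [0.5783, -0.1264, 0.028]]
rear block top [[0.5528, 0.1047, 0.036], [0.6174, 0.1039, 0.036]]
midline [0.02765938 0.58207115] [0.58616473 0.58207115 0.57819883] 0.11270075984902332
```

```bash
python3 -m crank '[[[0,0.001,0.03,-0.01,0,0,0],[0,0.002,0.06,-0.035,0,0,0],[0,0.0035,0.085,-0.07,0,0,0],[0,0.0035,0.096,-0.105,0,0,0],[0,0.0035,0.096,-0.14,0,0,0],[0,0.0035,0.096,-0.15,0,0,0],[0,0.0035,0.096,-0.15,0,0,0]]]'
python3 - <<'E'
from h import *
o=robot.get_obs(); im,d=grab('wrist','w6'); print(o['ee_pos'])
V=im.max(2); m=np.zeros_like(V); m[100:380,200:320]=V[100:380,200:320]<55
n,l,s,c=cv2.connectedComponentsWithStats(m)
for i in range(1,n):
    if s[i,4]>40: print(s[i],c[i],wonz([c[i]],.072,o).round(4))
cv2.imwrite('pics/c6.png',im[80:,130:390])
E
```

```text
t: 8.78
ee_pos: [0.5837, 0.1444, 0.0957]
ee_rot: [[-0.007, 0.034, 0.999], [-0.001, 0.999, -0.034], [-1.0, -0.002, -0.007]]
contact_force: [-0.0, -1.0, 0.6]
grip_width: 0.0426
[0.58366386 0.14437979 0.09574606]
[247 190  30  40 686] [261.33527697 207.22157434] [[0.5861 0.1627 0.072 ]]
[265 223   8  19  41] [268.90243902 232.6097561 ] [[0.5903 0.1459 0.072 ]]
[248 229  16  14  68] [255.76470588 235.52941176] [[0.5821 0.1441 0.072 ]]
[205 242  14  68 484] [212.6053719  273.19214876] [[0.5523 0.1166 0.072 ]]
[298 242  14  68 516] [303.17829457 272.6996124 ] [[0.6125 0.1152 0.072 ]]
[ 200  281  120   99 5897] [260.94183483 351.76801764] [[0.5822 0.0381 0.072 ]]
```

View pics/c6.png

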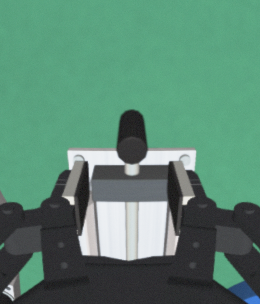

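Post top is at about image (262,229), which gives (0.586, 0.148) and sits between the fingers. Going down to grip and pull.

```bash
python3 -m crank '[[[0,0.001,0.002,-0.02,0,0,0],[0,0.001,0.002,-0.04,0,0,0],[0,0.001,0.002,-0.058,0,0,0],[0,0.001,0.002,-0.062,0,0,0],[0,0.001,0.002,-0.062,0,0,0]]]' 100 && python3 -m crank '[[[-0.5,0,0,0,0,0,0],[-1,0,0,0,0,0,0],[-1,0,0,0,0,0,0],[-1,0,0,0,0,0,0],[-1,0,0,0,0,0,0]]]' 100
```

```text
t: 9.25
ee_pos: [0.5882, 0.1473, 0.0378]
ee_rot: [[0.001, 0.034, 0.999], [-0.0, 0.999, -0.034], [-1.0, 0.0, 0.001]]
contact_force: [1.0, 0.2, -0.2]
grip_width: 0.0429
t: 9.67
ee_pos: [0.5857, 0.148, 0.0388]
ee_rot: [[-0.002, 0.033, 0.999], [-0.0, 0.999, -0.033], [-1.0, -0.0, -0.002]]
contact_force: [-6.9, -0.5, 9.2]
grip_width: 0.0176
```

```bash
python3 -m crank '[[[-1,0,0.012,0,0,0,0],[-1,-0.001,0.035,0,0,0,0],[-1,-0.001,0.06,0,0,0,0],[-1,0,0.085,0,0,0,0],[-1,0.001,0.11,0,0,0,0],[-1,0.001,0.135,0,0,0,0],[-1,0.002,0.155,0,0,0,0],[-1,0.002,0.16,0,0,0,0]]]' && python3 -m crank '[[[-1,0,0.007,0,0,0,0],[-1,0,0.014,0,0,0,0],[-1,0,0.021,0,0,0,0],[-1,0.001,0.028,0,0,0,0],[-1,0.001,0.034,0,0,0,0],[-1,0.001,0.038,0,0,0,0],[-1,0.001,0.038,0,0,0,0]]]'
```

```text
t: 10.33
ee_pos: [0.5901, 0.3092, 0.0389]
ee_rot: [[0.002, 0.031, 1.0], [-0.001, 1.0, -0.031], [-1.0, -0.001, 0.002]]
contact_force: [0.9, -6.7, 4.9]
grip_width: 0.0177
t: 10.92
ee_pos: [0.5911, 0.3455, 0.0389]
ee_rot: [[0.001, 0.032, 0.999], [-0.001, 0.999, -0.032], [-1.0, -0.001, 0.002]]
contact_force: [-0.7, -6.8, 4.6]
grip_width: 0.0173
```

```bash
python3 -m crank '[[[-1,0,0.002,0,0,0,0],[-1,0,0.002,0,0,0,0],[-1,0,-0.0015,0,0,0,0],[-1,0,-0.0025,0,0,0,0],[-1,0,-0.0025,0,0,0,0]]]' && python3 -m crank '[[[-0.5,0,0,0,0,0,0],[0,0,0,0,0,0,0],[0,0,0,0,0,0,0]]]' 30 && python3 -m crank '[[[0,0,0,0.03,0,0,0],[0,0,0,0.07,0,0,0],[0,0,0,0.11,0,0,0],[0,0,0,0.15,0,0,0],[0,0,0,0.18,0,0,0],[0,0,-0.02,0.2,0,0,0],[0,-0.02,-0.05,0.2,0,0,0],[0,-0.04,-0.08,0.2,0,0,0]]]' && python3 -m crank '[[[0,-0.03,-0.03,0.01,0,0,0],[0,-0.05,-0.05,0.01,0,0,0],[0,-0.05,-0.07,0.01,0,0,0],[0,-0.05,-0.1,0.01,0,0,0],[0,-0.05,-0.13,0.01,0,0,0],[0,-0.05,-0.16,0.01,0,0,0],[0,-0.05,-0.16,0.01,0,0,0],[0,-0.05,-0.16,0.01,0,0,0]]]'
cat >> m.py <<'E'
def wmods(im,o,zt=.058):
    """module blocks (top z .028) from the wrist picture: centre mm, yaw of long side deg"""
    hsv=cv2.cvtColor(im,cv2.COLOR_BGR2HSV); H,S,V=cv2.split(hsv)
    grn=((H>55)&(H<95)&(S>70)).astype(np.uint8); fg=cv2.morphologyEx(1-grn,cv2.MORPH_OPEN,np.ones((3,3)))
    n,l,s,c=cv2.connectedComponentsWithStats(fg); out=[]
    for i in range(1,n):
        if not 200<s[i,4]<6000: continue
        ys,xs=np.where(l==i); top=(V[ys,xs]>175)&(S[ys,xs]<30)
        p=wonz(np.c_[xs,ys],.028,o)[:,:2]
        out.append((s[i].tolist(),(p.mean(0)*1000).round().tolist()))
    return out
E
python3 - <<'E'
from m import *
o=robot.get_obs(); im,d=grab('wrist','w7'); print(o['ee_pos'],o['ee_rot']); np.savez('w7.npz',im=im,pos=o['ee_pos'],rot=o['ee_rot'],d=d)
ti,td=grab('top'); np.savez('top7.npz',im=ti,d=td)
print('mods',rect(modules(ti,td),.028))
E
```

```text
t: 11.33
ee_pos: [0.5911, 0.3423, 0.039]
ee_rot: [[0.001, 0.033, 0.999], [-0.001, 0.999, -0.032], [-1.0, -0.001, 0.001]]
contact_force: [-0.3, -5.4, 4.6]
grip_width: 0.0173
t: 11.58
ee_pos: [0.5912, 0.3442, 0.0379]
ee_rot: [[0.002, 0.033, 0.999], [0.001, 0.999, -0.033], [-1.0, 0.001, 0.002]]
contact_force: [0.7, 0.8, 0.1]
grip_width: 0.0423
t: 12.25
ee_pos: [0.5521, 0.2642, 0.2393]
ee_rot: [[0.006, 0.031, 0.999], [0.002, 1.0, -0.031], [-1.0, 0.002, 0.006]]
contact_force: [-0.4, -1.0, -0.3]
grip_width: 0.0426
t: 12.92
ee_pos: [0.5006, 0.1027, 0.2473]
ee_rot: [[0.001, 0.035, 0.999], [0.0, 0.999, -0.035], [-1.0, 0.0, 0.001]]
contact_force: [0.1, 0.5, 0.1]
grip_width: 0.0429
[0.50061167 0.10271668 0.24725915] [[ 8.60456513e-04  3.52820591e-02  9.99377024e-01]
 [ 4.65233754e-04  9.99377272e-01 -3.52824684e-02]
 [-9.99999522e-01  4.95302955e-04  8.43506278e-04]]
mods [(414, -76, 60, 32, 78.2, [291.0, 258.0]), (426, 134, 35, 34, 88.4, [212.0, 255.0]), (424, -158, 61, 32, -71.9, [321.0, 253.0]), (435, 44, 50, 32, -74.7, [245.0, 251.0]), (494, 381, 68, 67, 1.3, [119.0, 233.0]), (574, -46, 224, 80, 88.4, [276.0, 198.0]), (742, 59, 50, 26, -77.1, [237.0, 140.0])]
```

View pics/w7.png

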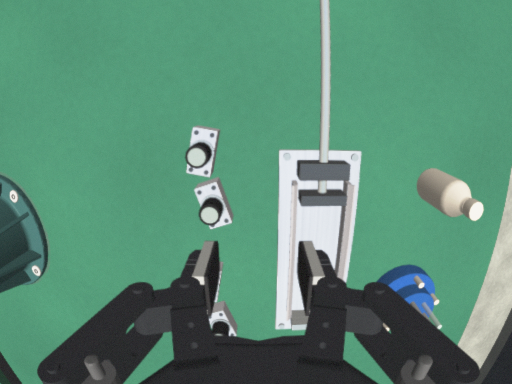

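The follower is held at the rear, with its plate against the rear block at (323,198). Next, module positions from the barrel tops, cross-checked between cameras.

```bash
cat >> m.py <<'E'
def barrels(im,o):
    hsv=cv2.cvtColor(im,cv2.COLOR_BGR2HSV); H,S,V=cv2.split(hsv); out=[]
    g=((S<45)&(V>150)&(V<232)).astype(np.uint8); dark=(V<70).astype(np.uint8)
    n,l,s,c=cv2.connectedComponentsWithStats(g,connectivity=4)
    for i in range(1,n):
        x,y,w,h,a=s[i]
        if a<120 or a>3000 or max(w,h)>1.5*min(w,h) or a<.68*w*h or a>.9*w*h: continue
        ring=cv2.dilate((l==i).astype(np.uint8),np.ones((7,7)))-(l==i)
        if dark[ring>0].mean()<.3: continue
        out.append((c[i].round(1).tolist(),int(a),(wonz([c[i]],.058,o)[0,:2]*1000).round(1).tolist(),
                    round(float(2000*np.sqrt(a/np.pi)*0),1)))
    return out
E
python3 - <<'E'
from m import *
f=np.load('w7.npz'); o=dict(ee_pos=f['pos'],ee_rot=f['rot'])
for b in barrels(f['im'],o): print(b)
# block corners of A,B by eye, z .028
print('A',wonz([(196,127),(219,129),(187,174),(211,176)],.028,o).round(4).tolist())
print('B',wonz([(195,189),(216,179),(212,227),(232,219)],.028,o).round(4).tolist())
E
```

```text
([209.0, 214.7], 215, [439.6, 51.7], 0.0)
A [[0.4266, 0.1552, 0.028], [0.455, 0.151, 0.028], [0.41, 0.0963, 0.028], [0.441, 0.0922, 0.028]]
B [[0.4185, 0.0759, 0.028], [0.4471, 0.088, 0.028], [0.4361, 0.0219, 0.028], [0.4639, 0.0327, 0.028]]
```

```bash
python3 -m crank '[[[0.2,-0.008,0.002,-0.01,0,0,7],[0.2,-0.016,0.005,-0.02,0,0,14],[0.2,-0.024,0.008,-0.03,0,0,21],[0.2,-0.032,0.01,-0.04,0,0,28],[0.2,-0.04,0.012,-0.05,0,0,35],[0.2,-0.048,0.015,-0.06,0,0,42],[0.2,-0.056,0.018,-0.07,0,0,49],[0.2,-0.0685,0.021,-0.08,0,0,56]]]' 30 && python3 -m crank '[[[0.2,0,0,-0.015,0,0,7],[0.2,0,0,-0.03,0,0,14],[0.2,0,0,-0.05,0,0,21],[0.2,0,0,-0.06,0,0,23],[0.2,0,0,-0.06,0,0,23],[0.2,0,0,-0.06,0,0,23]]]'
python3 - <<'E'
from m import *
o=robot.get_obs(); im,d=grab('wrist','w8'); print(o['ee_pos'],o['ee_rot'][:,2],o['qpos'].round(2)); print(barrels(im,o))
cv2.imwrite('pics/c8.png',im[60:330,80:430])
E
```

```text
t: 13.68
ee_pos: [0.4325, 0.1262, 0.1666]
ee_rot: [[0.002, -0.815, 0.58], [0.001, 0.58, 0.815], [-1.0, -0.001, 0.001]]
contact_force: [-0.1, -0.1, 0.0]
grip_width: 0.0512
t: 14.18
ee_pos: [0.4315, 0.1256, 0.1065]
ee_rot: [[-0.001, -0.975, 0.223], [-0.0, 0.223, 0.975], [-1.0, 0.001, -0.0]]
contact_force: [-1.0, -0.1, -0.8]
grip_width: 0.0512
[0.43153955 0.12560391 0.10650637] [ 2.22720520e-01  9.74882293e-01 -2.90593231e-04] [ 0.13  0.32  1.97  0.    0.86 -1.22]
[([254.6, 218.7], 671, [430.1, 123.2], 0.0), ([164.5, 248.7], 509, [439.5, 51.3], 0.0), ([40.8, 249.3], 253, [420.2, -74.3], 0.0)]
```

View pics/c8.png

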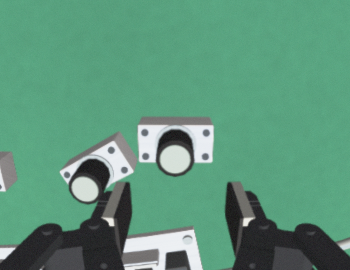

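Module A is square to the jaws, with its barrel top at (0.430, 0.123). B is at (0.4395, 0.051) and C at (0.420, -0.074). Grasping A and carrying it to slot d=20.

```bash
python3 -m crank '[[[0.2,-0.0015,-0.0025,-0.025,0,0,0],[0.2,-0.0015,-0.0025,-0.05,0,0,0],[0.2,-0.0015,-0.0025,-0.068,0,0,0],[0.2,-0.0015,-0.0025,-0.075,0,0,0],[0.2,-0.0015,-0.0025,-0.075,0,0,0]]]' && python3 -m crank '[[[-0.3,0,0,0,0,0,0],[-1,0,0,0,0,0,0],[-1,0,0,0,0,0,0],[-1,0,0,0,0,0,0]]]' 35 && python3 -m crank '[[[-1,0,0,0.015,0,0,0],[-1,0,0,0.045,0,0,0],[-1,0,0,0.075,0,0,-4],[-1,0.01,-0.015,0.1,0,0,-11],[-1,0.025,-0.04,0.11,0,0,-18],[-1,0.04,-0.065,0.11,0,0,-25],[-1,0.055,-0.09,0.11,0,0,-32],[-1,0.07,-0.115,0.11,0,0,-39]]]' && python3 -m crank '[[[-1,0.015,-0.025,0,0,0,-7],[-1,0.03,-0.05,0,0,0,-14],[-1,0.045,-0.075,0,0,0,-21],[-1,0.06,-0.1,0,0,0,-28],[-1,0.07,-0.12,0,0,0,-35],[-1,0.077,-0.13,0,0,0,-39.5],[-1,0.078,-0.131,0,0,0,-39.5],[-1,0.078,-0.131,0,0,0,-39.5]]]'
```

```text
t: 14.65
ee_pos: [0.4301, 0.1223, 0.0312]
ee_rot: [[-0.001, -0.975, 0.223], [-0.0, 0.223, 0.975], [-1.0, 0.001, -0.001]]
contact_force: [-0.9, -0.6, -0.1]
grip_width: 0.0512
t: 14.98
ee_pos: [0.4315, 0.1224, 0.033]
ee_rot: [[0.003, -0.975, 0.223], [0.0, 0.223, 0.975], [-1.0, -0.002, 0.001]]
contact_force: [0.1, 1.0, 7.8]
grip_width: 0.0269
t: 15.65
ee_pos: [0.5012, 0.006, 0.143]
ee_rot: [[0.002, -0.613, 0.79], [-0.0, 0.79, 0.613], [-1.0, -0.001, 0.001]]
contact_force: [0.2, 0.1, -1.2]
grip_width: 0.027
t: 16.32
ee_pos: [0.5784, -0.1242, 0.142]
ee_rot: [[0.0, 0.023, 1.0], [0.0, 1.0, -0.023], [-1.0, 0.0, 0.0]]
contact_force: [-0.4, -0.1, -0.5]
grip_width: 0.0269
```

```bash
python3 -m crank '[[[-1,0,0.001,-0.03,0,0,0],[-1,0,0.001,-0.06,0,0,0],[-1,0,0.001,-0.075,0,0,0],[-1,0,0.001,-0.085,0,0,0],[-1,0,0.001,-0.094,0,0,0],[-1,0,0.001,-0.099,0,0,0],[-1,0,0.001,-0.1005,0,0,0],[-1,0,0.001,-0.1005,0,0,0]]]'
```

```text
t: 16.98
ee_pos: [0.5786, -0.1227, 0.0417]
ee_rot: [[0.0, 0.023, 1.0], [-0.0, 1.0, -0.023], [-1.0, -0.0, 0.0]]
contact_force: [-0.0, -0.1, -1.3]
grip_width: 0.0269
```

```bash
python3 -m crank '[[[-1,0,0,-0.001,0,0,0],[-1,0,0,-0.001,0,0,0],[-0.4,0,0,-0.001,0,0,0],[-0.2,0,0,-0.001,0,0,0],[-0.2,0,0,-0.001,0,0,0],[-0.2,0,0,0.03,0,0,0],[-0.2,0,0,0.065,0,0,0],[-0.2,0,0,0.09,0,0,0]]]' 30 && python3 -m crank '[[[0,-0.01,0.012,0.01,0,0,-5],[0.2,-0.03,0.037,0.01,0,0,-12],[0.2,-0.05,0.062,0.01,0,0,-19],[0.2,-0.07,0.087,0.01,0,0,-26],[0.2,-0.09,0.112,0.01,0,0,-33],[0.2,-0.11,0.137,0.01,0,0,-40],[0.2,-0.125,0.157,0,0,0,-47],[0.2,-0.135,0.17,-0.01,0,0,-54]]]' && python3 -m crank '[[[0.2,-0.003,0.004,-0.01,0,0,-7],[0.2,-0.003,0.004,-0.015,0,0,-14],[0.2,-0.003,0.004,-0.02,0,0,-18.5],[0.2,-0.003,0.004,-0.02,0,0,-18.5],[0.2,-0.003,0.004,-0.02,0,0,-18.5]]]'
python3 - <<'E'
from m import *
o=robot.get_obs(); im,d=grab('wrist','w9'); print(o['ee_pos'],o['ee_rot'][:,2],o['qpos'].round(2)); print(barrels(im,o))
cv2.imwrite('pics/c9.png',im[20:330,60:500])
E
```

```text
t: 17.65
ee_pos: [0.5787, -0.123, 0.1332]
ee_rot: [[0.001, 0.024, 1.0], [-0.0, 1.0, -0.024], [-1.0, -0.0, 0.001]]
contact_force: [0.9, 0.5, -0.5]
grip_width: 0.0342
t: 18.32
ee_pos: [0.4415, 0.0487, 0.1216]
ee_rot: [[0.0, 0.826, 0.564], [0.0, 0.564, -0.826], [-1.0, 0.0, -0.0]]
contact_force: [0.3, 0.4, 0.0]
grip_width: 0.0512
t: 18.73
ee_pos: [0.4402, 0.0511, 0.1013]
ee_rot: [[-0.0, 0.96, 0.28], [0.0, 0.28, -0.96], [-1.0, -0.0, -0.0]]
contact_force: [0.4, 0.2, -0.0]
grip_width: 0.0516
[0.44020925 0.05113781 0.10128109] [ 2.80429346e-01 -9.59874647e-01 -2.10553136e-04] [-0.04  0.32  1.99  0.    0.84  1.25]
[([257.3, 223.2], 685, [439.9, 51.4], 0.0), ([467.7, 283.5], 212, [430.7, -156.8], 0.0)]
```

View pics/c9.png

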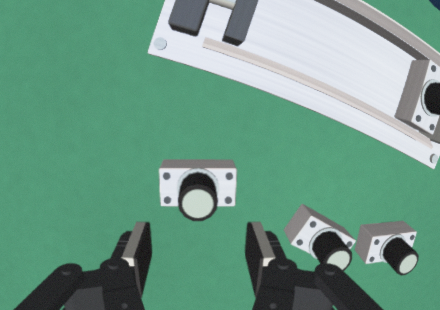

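A is in the channel, and B is square between the fingers. C appears shifted towards D, which I'll check later. Grasping B for slot d=56.

```bash
python3 -m crank '[[[0.2,0,0,-0.025,0,0,0],[0.2,0,0,-0.05,0,0,0],[0.2,0,0,-0.062,0,0,0],[0.2,0,0,-0.067,0,0,0],[0.2,0,0,-0.067,0,0,0]]]' && python3 -m crank '[[[-0.3,0,0,0,0,0,0],[-1,0,0,0,0,0,0],[-1,0,0,0,0,0,0],[-1,0,0,0,0,0,0]]]' 35 && python3 -m crank '[[[-1,0,0,0.015,0,0,0],[-1,0,0,0.045,0,0,0],[-1,0,0,0.075,0,0,4],[-1,0.012,-0.012,0.1,0,0,11],[-1,0.032,-0.032,0.11,0,0,18],[-1,0.052,-0.052,0.11,0,0,25],[-1,0.072,-0.071,0.11,0,0,32],[-1,0.092,-0.091,0.11,0,0,39]]]' && python3 -m crank '[[[-1,0.015,-0.015,0,0,0,7],[-1,0.03,-0.03,0,0,0,14],[-1,0.04,-0.04,0,0,0,21],[-1,0.046,-0.046,0,0,0,28],[-1,0.047,-0.047,0,0,0,33],[-1,0.047,-0.047,0,0,0,33],[-1,0.047,-0.047,0,0,0,33]]]'
```

```text
t: 19.2
ee_pos: [0.4399, 0.051, 0.0336]
ee_rot: [[-0.002, 0.96, 0.279], [0.0, 0.279, -0.96], [-1.0, -0.002, -0.001]]
contact_force: [0.5, -0.5, 0.3]
grip_width: 0.0511
t: 19.53
ee_pos: [0.4413, 0.0511, 0.0353]
ee_rot: [[0.002, 0.961, 0.278], [-0.0, 0.278, -0.961], [-1.0, 0.002, 0.001]]
contact_force: [-1.2, -1.1, 6.6]
grip_width: 0.0269
t: 20.2
ee_pos: [0.5333, -0.0406, 0.1453]
ee_rot: [[0.002, 0.566, 0.824], [-0.0, 0.824, -0.566], [-1.0, 0.001, 0.001]]
contact_force: [-0.4, -0.1, 0.3]
grip_width: 0.0268
t: 20.78
ee_pos: [0.579, -0.0868, 0.1443]
ee_rot: [[-0.0, 0.036, 0.999], [0.0, 0.999, -0.036], [-1.0, 0.0, -0.0]]
contact_force: [-0.5, 0.3, -0.3]
grip_width: 0.0267
```

```bash
python3 -m crank '[[[-1,0,0,-0.03,0,0,0],[-1,0,0,-0.06,0,0,0],[-1,0,0,-0.075,0,0,0],[-1,0,0,-0.085,0,0,0],[-1,0,0,-0.094,0,0,0],[-1,0,0,-0.1,0,0,0],[-1,0,0,-0.1025,0,0,0],[-1,0,0,-0.1025,0,0,0]]]' && python3 -m crank '[[[-0.4,0,0,0,0,0,0],[-0.2,0,0,0,0,0,0],[-0.2,0,0,0,0,0,0],[-0.2,0,0,0.03,0,0,0],[-0.2,0,0,0.065,0,0,0],[-0.2,0,0,0.1,0,0,0],[-0.2,0,0,0.11,0,0,0],[-0.2,0,0,0.11,0,0,0]]]' 30 && python3 -m crank '[[[0,-0.02,0,0.01,0,0,6],[0,-0.04,0,0.02,0,0,13],[0,-0.06,0,0.03,0,0,20],[0,-0.08,0,0.04,0,0,27],[0,-0.1,0,0.05,0,0,34],[0,-0.11,0,0.05,0,0,41],[0,-0.11,0,0.05,0,0,41],[0,-0.11,0,0.05,0,0,41]]]'
python3 - <<'E'
from m import *
o=robot.get_obs(); im,d=grab('wrist','w10'); print(o['ee_pos'],o['ee_rot'][:,2]); print(barrels(im,o))
E
```

```text
t: 21.45
ee_pos: [0.5799, -0.0868, 0.0429]
ee_rot: [[0.001, 0.033, 0.999], [-0.0, 0.999, -0.033], [-1.0, -0.0, 0.001]]
contact_force: [0.4, 0.1, -0.2]
grip_width: 0.0267
t: 22.12
ee_pos: [0.5822, -0.0876, 0.1555]
ee_rot: [[0.007, 0.033, 0.999], [-0.002, 0.999, -0.033], [-1.0, -0.002, 0.007]]
contact_force: [0.2, 0.3, -0.8]
grip_width: 0.0339
t: 22.78
ee_pos: [0.4687, -0.0867, 0.2007]
ee_rot: [[-0.001, -0.628, 0.778], [0.0, 0.778, 0.628], [-1.0, 0.001, -0.001]]
contact_force: [-0.4, 0.1, -0.9]
grip_width: 0.0428
[ 0.46866612 -0.08666749  0.20072965] [ 7.78347343e-01  6.27833461e-01 -7.48320341e-04]
[([227.4, 143.1], 363, [420.3, -74.2], 0.0), ([188.0, 211.5], 284, [430.7, -157.0], 0.0), ([336.8, 249.0], 247, [584.2, -91.0], 0.0)]
```

View pics/w10.png

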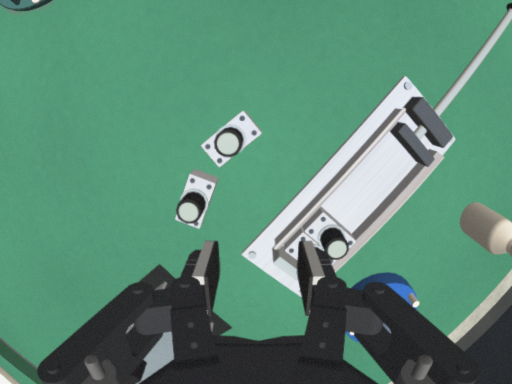

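C (0.420, -0.074) and D (0.431, -0.157) haven't moved, and two modules are in the channel. Grasping C for slot d=92.

```bash
python3 -m crank '[[[0.2,-0.01,0.003,-0.015,0,0,7],[0.2,-0.02,0.006,-0.03,0,0,14],[0.2,-0.03,0.009,-0.045,0,0,21],[0.2,-0.04,0.011,-0.06,0,0,28],[0.2,-0.0484,0.0125,-0.075,0,0,35],[0.2,-0.0484,0.0125,-0.085,0,0,38.6],[0.2,-0.0484,0.0125,-0.085,0,0,38.6],[0.2,-0.0484,0.0125,-0.09,0,0,38.6]]]' && python3 -m crank '[[[0.2,0,0,-0.025,0,0,0],[0.2,0,0,-0.05,0,0,0],[0.2,0,0,-0.07,0,0,0],[0.2,0,0,-0.0765,0,0,0],[0.2,0,0,-0.0765,0,0,0],[0.2,0,0,-0.0765,0,0,0]]]' && python3 -m crank '[[[-0.3,0,0,0,0,0,0],[-1,0,0,0,0,0,0],[-1,0,0,0,0,0,0],[-1,0,0,0,0,0,0]]]' 35 && python3 -m crank '[[[-1,0,0,0.015,0,0,0],[-1,0,0,0.045,0,0,0],[-1,0,0,0.075,0,0,-4],[-1,0.012,0,0.1,0,0,-11],[-1,0.032,0.004,0.11,0,0,-18],[-1,0.052,0.007,0.11,0,0,-25],[-1,0.072,0.01,0.11,0,0,-32],[-1,0.092,0.013,0.11,0,0,-39]]]' && python3 -m crank '[[[-1,0.018,0.003,0,0,0,-7],[-1,0.036,0.005,0,0,0,-14],[-1,0.05,0.008,0,0,0,-21],[-1,0.06,0.01,0,0,0,-28],[-1,0.067,0.01,0,0,0,-35],[-1,0.068,0.01,0,0,0,-40],[-1,0.068,0.01,0,0,0,-40],[-1,0.068,0.01,0,0,0,-40]]]'
```

```text
t: 23.5
ee_pos: [0.422, -0.0745, 0.1115]
ee_rot: [[0.0, -0.976, 0.216], [-0.0, 0.216, 0.976], [-1.0, -0.0, -0.0]]
contact_force: [0.4, 0.9, 0.6]
grip_width: 0.051
t: 24.0
ee_pos: [0.4217, -0.0745, 0.0355]
ee_rot: [[0.0, -0.977, 0.214], [-0.0, 0.214, 0.977], [-1.0, -0.0, -0.0]]
contact_force: [-0.1, 0.4, -0.4]
grip_width: 0.0512
t: 24.33
ee_pos: [0.4221, -0.0747, 0.0364]
ee_rot: [[0.003, -0.977, 0.213], [-0.001, 0.213, 0.977], [-1.0, -0.003, -0.0]]
contact_force: [-0.2, 0.8, 7.6]
grip_width: 0.0268
t: 25.0
ee_pos: [0.514, -0.0612, 0.1465]
ee_rot: [[0.002, -0.621, 0.784], [-0.001, 0.784, 0.621], [-1.0, -0.002, 0.001]]
contact_force: [-0.5, -0.5, -1.3]
grip_width: 0.0268
t: 25.67
ee_pos: [0.5807, -0.0513, 0.1455]
ee_rot: [[-0.0, 0.019, 1.0], [0.0, 1.0, -0.019], [-1.0, 0.0, -0.0]]
contact_force: [-0.5, 0.5, -1.2]
grip_width: 0.0267
```

```bash
python3 -m crank '[[[-1,0,0,-0.03,0,0,-0.5],[-1,0,0,-0.06,0,0,-0.5],[-1,0,0,-0.075,0,0,-0.5],[-1,0,0,-0.085,0,0,-0.5],[-1,0,0,-0.094,0,0,-0.5],[-1,0,0,-0.1,0,0,-0.5],[-1,0,0,-0.1025,0,0,-0.5],[-1,0,0,-0.1025,0,0,-0.5]]]' && python3 -m crank '[[[-0.4,0,0,0,0,0,0],[-0.2,0,0,0,0,0,0],[-0.2,0,0,0,0,0,0],[-0.2,0,0,0.03,0,0,0],[-0.2,0,0,0.065,0,0,0],[-0.2,0,0,0.1,0,0,0],[-0.2,0,0,0.11,0,0,0],[-0.2,0,0,0.11,0,0,0]]]' 30 && python3 -m crank '[[[0,-0.02,-0.014,0,0,0,-7],[0,-0.04,-0.028,0,0,0,-14],[0,-0.06,-0.042,0,0,0,-21],[0,-0.08,-0.056,0,0,0,-28],[0.2,-0.1,-0.07,0,0,0,-35],[0.2,-0.12,-0.085,-0.01,0,0,-42],[0.2,-0.135,-0.097,-0.02,0,0,-49],[0.2,-0.15,-0.106,-0.03,0,0,-56]]]' && python3 -m crank '[[[0.2,0,0,-0.01,0,0,-7],[0.2,0,0,-0.015,0,0,-14],[0.2,0,0,-0.015,0,0,-16],[0.2,0,0,-0.015,0,0,-16],[0.2,0,0,-0.015,0,0,-16]]]'
python3 - <<'E'
from m import *
o=robot.get_obs(); im,d=grab('wrist','w11'); print(o['ee_pos'],o['ee_rot'][:,2]); print(barrels(im,o))
cv2.imwrite('pics/c11.png',im[20:330,60:500])
E
```

```text
t: 26.33
ee_pos: [0.5813, -0.0515, 0.044]
ee_rot: [[0.001, 0.03, 1.0], [-0.0, 1.0, -0.03], [-1.0, -0.0, 0.001]]
contact_force: [-1.7, -0.4, 2.9]
grip_width: 0.0269
t: 27.0
ee_pos: [0.584, -0.0519, 0.1566]
ee_rot: [[0.008, 0.031, 1.0], [-0.002, 1.0, -0.031], [-1.0, -0.001, 0.008]]
contact_force: [0.6, -0.2, -0.2]
grip_width: 0.034
t: 27.67
ee_pos: [0.4292, -0.1578, 0.1212]
ee_rot: [[-0.001, 0.849, 0.528], [0.001, 0.528, -0.849], [-1.0, -0.001, -0.001]]
contact_force: [0.3, -0.4, 0.1]
grip_width: 0.051
t: 28.08
ee_pos: [0.4302, -0.157, 0.1067]
ee_rot: [[-0.002, 0.96, 0.281], [0.001, 0.281, -0.96], [-1.0, -0.001, -0.002]]
contact_force: [0.8, -0.3, 0.1]
grip_width: 0.0512
[ 0.43021403 -0.15697308  0.10670537] [ 0.28104717 -0.95969273 -0.00153305]
[([258.1, 218.7], 670, [431.0, -156.9], 0.0)]
```

View pics/c11.png

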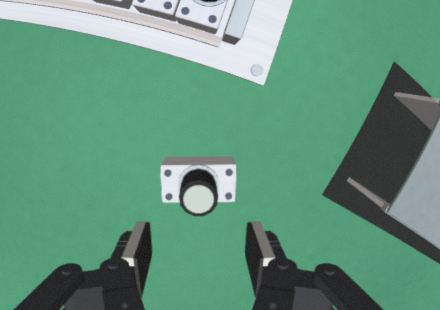

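D is square between the fingers. I've viewed 15 of 16 pictures, so the checks from here are mostly numeric. Grasping D for slot d=128.

```bash
python3 -m crank '[[[0.2,0.0005,0,-0.025,0,0,0],[0.2,0.0005,0,-0.05,0,0,0],[0.2,0.0005,0,-0.066,0,0,0],[0.2,0.0005,0,-0.0725,0,0,0],[0.2,0.0005,0,-0.0725,0,0,0]]]' && python3 -m crank '[[[-0.3,0,0,0,0,0,0],[-1,0,0,0,0,0,0],[-1,0,0,0,0,0,0],[-1,0,0,0,0,0,0]]]' 35 && python3 -m crank '[[[-1,0,0,0.015,0,0,0],[-1,0,0,0.045,0,0,0],[-1,0,0,0.075,0,0,4],[-1,0.012,0.01,0.1,0,0,11],[-1,0.032,0.03,0.11,0,0,18],[-1,0.052,0.05,0.11,0,0,25],[-1,0.072,0.068,0.11,0,0,32],[-1,0.092,0.087,0.11,0,0,39]]]' && python3 -m crank '[[[-1,0.018,0.017,0,0,0,7],[-1,0.036,0.034,0,0,0,14],[-1,0.05,0.047,0,0,0,21],[-1,0.058,0.055,0,0,0,28],[-1,0.0585,0.055,0,0,0,33],[-1,0.0585,0.055,0,0,0,33],[-1,0.0585,0.055,0,0,0,33]]]'
```

```text
t: 28.55
ee_pos: [0.4304, -0.1567, 0.034]
ee_rot: [[-0.003, 0.96, 0.281], [0.002, 0.281, -0.96], [-1.0, -0.002, -0.002]]
contact_force: [0.0, 0.3, 0.4]
grip_width: 0.0514
t: 28.88
ee_pos: [0.4323, -0.1578, 0.0362]
ee_rot: [[0.002, 0.96, 0.28], [-0.001, 0.28, -0.96], [-1.0, 0.002, 0.002]]
contact_force: [0.5, 0.1, 2.9]
grip_width: 0.0265
t: 29.55
ee_pos: [0.5245, -0.0696, 0.1465]
ee_rot: [[0.002, 0.565, 0.825], [-0.001, 0.825, -0.565], [-1.0, 0.001, 0.002]]
contact_force: [0.5, -0.1, -0.6]
grip_width: 0.0268
t: 30.13
ee_pos: [0.5817, -0.0152, 0.1455]
ee_rot: [[-0.0, 0.033, 0.999], [-0.0, 0.999, -0.033], [-1.0, -0.0, -0.0]]
contact_force: [0.3, 0.2, 0.1]
grip_width: 0.0268
```

```bash
python3 -m crank '[[[-1,0,0,-0.03,0,0,0],[-1,0,0,-0.06,0,0,0],[-1,0,0,-0.075,0,0,0],[-1,0,0,-0.085,0,0,0],[-1,0,0,-0.094,0,0,0],[-1,0,0,-0.1,0,0,0],[-1,0,0,-0.1025,0,0,0],[-1,0,0,-0.1025,0,0,0]]]' && python3 -m crank '[[[-0.4,0,0,0,0,0,0],[-0.2,0,0,0,0,0,0],[-0.2,0,0,0,0,0,0],[-0.2,0,0,0.03,0,0,0],[-0.2,0,0,0.065,0,0,0],[-0.2,0,0,0.1,0,0,0],[-0.2,0,0,0.14,0,0,0],[-0.2,0,0,0.18,0,0,0]]]' 30 && python3 -m crank '[[[0,0,0.04,0.02,0,0,0],[0,0,0.08,0.03,0,0,0],[0,0,0.12,0.03,0,0,0],[0,0,0.16,0.03,0,0,0],[0,0,0.19,0.03,0,0,0],[0,0,0.19,0.03,0,0,0],[0,0,0.19,0.03,0,0,0]]]'
python3 - <<'E'
from m import *
o=robot.get_obs(); im,d=grab('wrist','w12'); print(o['ee_pos'],o['ee_rot'][:,2]); print(barrels(im,o))
ti,td=grab('top','t12'); np.savez('top12.npz',im=ti,d=td); si,sd=grab('side','s12')
for m in rect(modules(ti,td),.028): print(m)
# barrel tops in side view: dark pix, z .04-.075 off the feeder
P=cloud('side',sd); V=si.max(2); q=((V<80)&(P[...,2]>.035)&(P[...,2]<.075)&(P[...,0]>.15)&(P[...,0]<.9)&(sd>0)).astype(np.uint8)
n,l,s,c=cv2.connectedComponentsWithStats(q)
for i in range(1,n):
    if s[i,4]>25: print('side',s[i].tolist(),P[l==i].mean(0).round(3))
cv2.imwrite('pics/c12.png',np.hstack([cv2.resize(ti[165:265,170:350],(540,300)), cv2.resize(im,(512,384))[:300,100:360]]))
E
```

```text
t: 30.8
ee_pos: [0.5825, -0.0156, 0.0438]
ee_rot: [[0.001, 0.032, 0.999], [-0.0, 0.999, -0.032], [-1.0, -0.0, 0.001]]
contact_force: [1.0, 0.2, 0.3]
grip_width: 0.0271
t: 31.47
ee_pos: [0.5815, -0.0153, 0.2244]
ee_rot: [[-0.001, 0.031, 1.0], [0.0, 1.0, -0.031], [-1.0, 0.0, -0.001]]
contact_force: [0.9, -0.2, -0.5]
grip_width: 0.0343
t: 32.05
ee_pos: [0.5817, 0.1762, 0.2528]
ee_rot: [[0.0, 0.028, 1.0], [-0.0, 1.0, -0.028], [-1.0, -0.0, 0.0]]
contact_force: [0.0, -0.3, -0.6]
grip_width: 0.0428
[0.58174275 0.17619095 0.25280071] [ 9.99616175e-01 -2.77028429e-02  2.35770184e-04]
[([262.0, 307.2], 134, [581.9, -23.9], 0.0)]
(126, -585, 27, 17, -72.6, [495.0, 367.0])
(496, 360, 66, 30, 5.4, [126.0, 232.0])
(582, 291, 79, 11, 88.4, [153.0, 199.0])
(576, 12, 341, 80, 88.4, [255.0, 199.0])
(741, 59, 51, 27, -77.1, [237.0, 140.0])
side [462, 37, 33, 15, 211] [ 0.621 -2.079  0.055]
side [267, 178, 28, 21, 173] [ 0.57  -0.06   0.054]
side [185, 240, 8, 14, 86] [0.584 0.344 0.057]
```

```bash
python3 - <<'E'
from m import *
f=np.load('top12.npz'); P=cloud('top',f['d']); im=f['im']; V=im.max(2)
m=(abs(P[...,0]-.578)<.055)&(P[...,1]>-.2)&(P[...,1]<.4)
for y0 in np.arange(-.16,.12,.012):
    k=m&(abs(P[...,1]-y0)<.006)
    for a,b in((-.03,-.016),(-.008,.008),(.016,.03)):
        kk=k&(P[...,0]-.575>a)&(P[...,0]-.575<b); print(round(y0,3), np.round(np.percentile(P[...,2][kk],[10,50,90])*1000) if kk.any() else None, end=' | ')
    print()
print('post', P[(V<55)&(P[...,2]>.05)&(P[...,2]<.085)&(P[...,1]>.1)&(abs(P[...,0]-.585)<.04)].mean(0))
E
```

```text
-0.16 [ 6.  8. 11.] | -0.16 [ 5.  8. 10.] | -0.16 [ 5.  8. 11.] | 
-0.148 [43. 46. 49.] | -0.148 [20. 44. 48.] | -0.148 [18. 43. 48.] | 
-0.136 [ 9. 33. 38.] | -0.136 [ 8. 63. 68.] | -0.136 [17. 35. 37.] | 
-0.124 [33. 36. 40.] | -0.124 [63. 66. 69.] | -0.124 [33. 36. 37.] | 
-0.112 [34. 36. 38.] | -0.112 [40. 65. 69.] | -0.112 [33. 36. 38.] | 
-0.1 [18. 34. 38.] | -0.1 [36. 65. 68.] | -0.1 [32. 36. 38.] | 
-0.088 [21. 36. 39.] | -0.088 [63. 65. 68.] | -0.088 [32. 35. 37.] | 
-0.076 [13. 35. 37.] | -0.076 [10. 56. 67.] | -0.076 [11. 34. 38.] | 
-0.064 [ 9. 34. 37.] | -0.064 [ 6. 38. 67.] | -0.064 [ 7. 23. 38.] | 
-0.052 [13. 34. 38.] | -0.052 [64. 66. 69.] | -0.052 [32. 35. 37.] | 
-0.04 [13. 33. 38.] | -0.04 [34. 65. 69.] | -0.04 [33. 36. 37.] | 
-0.028 [12. 35. 38.] | -0.028 [36. 65. 69.] | -0.028 [32. 36. 40.] | 
-0.016 [12. 34. 38.] | -0.016 [64. 67. 69.] | -0.016 [33. 36. 40.] | 
-0.004 [ 9. 33. 40.] | -0.004 [ 9. 44. 68.] | -0.004 [ 6. 35. 38.] | 
0.008 [ 5.  8. 11.] | 0.008 [4. 6. 8.] | 0.008 [ 4.  8. 10.] | 
0.02 [ 5.  8. 11.] | 0.02 [ 5.  9. 11.] | 0.02 [ 4.  7. 10.] | 
0.032 [ 7.  8. 10.] | 0.032 [ 5.  7. 11.] | 0.032 [ 5.  8. 10.] | 
0.044 [ 5.  9. 28.] | 0.044 [4. 8. 9.] | 0.044 [ 5.  8. 11.] | 
0.056 [14. 39. 42.] | 0.056 [ 7. 40. 43.] | 0.056 [36. 39. 43.] | 
0.068 [ 5. 29. 41.] | 0.068 [ 8. 30. 42.] | 0.068 [ 5.  8. 41.] | 
0.08 [ 6.  8. 34.] | 0.08 [ 7. 24. 35.] | 0.08 [ 5.  8. 33.] | 
0.092 [ 8. 35. 39.] | 0.092 [34. 36. 38.] | 0.092 [33. 36. 38.] | 
0.104 [ 35. 634. 673.] | 0.104 [ 32. 629. 651.] | 0.104 [ 6. 33. 36.] | 
0.116 [  7. 680. 683.] | 0.116 [ 24. 669. 677.] | 0.116 [  8. 657. 671.] | 
post [0.58627813 0.33500647 0.0661268 ]
```

View pics/c12.png

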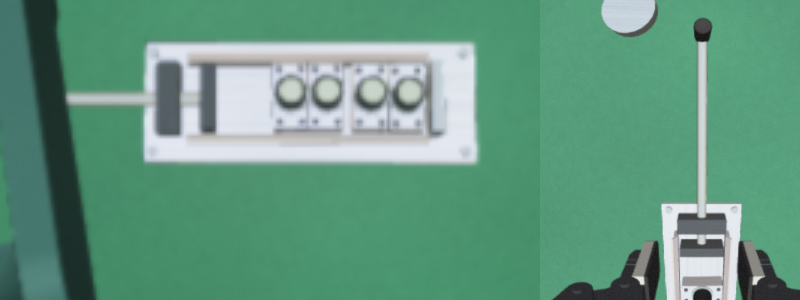

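All four stand in the channel with block tops at 36 mm and barrel tops at 66 mm, long side across, and the post is still latched. Next I'll go behind the post and push it forward with shut fingers.

```bash
python3 -m crank '[[[-1,0.002,0.035,0,0,0,0],[-1,0.004,0.07,0,0,0,0],[-1,0.006,0.105,0,0,0,0],[-1,0.008,0.14,0,0,0,0],[-1,0.01,0.175,0,0,0,0],[-1,0.0105,0.205,0,0,0,0],[-1,0.0105,0.212,0,0,0,0],[-1,0.0105,0.212,0,0,0,0]]]' && python3 -m crank '[[[-1,0,0,-0.03,0,0,0],[-1,0,0,-0.065,0,0,0],[-1,0,0,-0.1,0,0,0],[-1,0,0,-0.135,0,0,0],[-1,0,0,-0.17,0,0,0],[-1,0,0,-0.2,0,0,0],[-1,0,0,-0.208,0,0,0],[-1,0,0,-0.208,0,0,0]]]' && python3 -m crank '[[[-1,0,-0.006,0,0,0,0],[-1,0,-0.012,0,0,0,0],[-1,0,-0.017,0,0,0,0],[-1,0,-0.021,0,0,0,0],[-1,0,-0.025,0,0,0,0],[-1,0,-0.029,0,0,0,0],[-1,0,-0.032,0,0,0,0],[-1,0,-0.034,0,0,0,0]]]'
```

```text
t: 32.87
ee_pos: [0.5928, 0.3873, 0.2523]
ee_rot: [[-0.0, 0.03, 1.0], [-0.0, 1.0, -0.03], [-1.0, -0.0, -0.0]]
contact_force: [0.4, -0.5, 1.1]
grip_width: -0.0003
t: 33.53
ee_pos: [0.5909, 0.3833, 0.042]
ee_rot: [[-0.006, 0.033, 0.999], [-0.003, 0.999, -0.033], [-1.0, -0.004, -0.005]]
contact_force: [-0.3, -0.3, 0.0]
grip_width: 0.0003
t: 34.2
ee_pos: [0.5924, 0.352, 0.0449]
ee_rot: [[-0.0, 0.031, 1.0], [-0.001, 1.0, -0.031], [-1.0, -0.001, -0.0]]
contact_force: [-0.2, -0.1, 0.3]
grip_width: -0.0006
```

```bash
python3 -m crank '[[[-1,0,-0.003,0,0,0,0],[-1,0,-0.006,0,0,0,0],[-1,0,-0.009,0,0,0,0],[-1,0,-0.012,0,0,0,0],[-1,0,-0.012,0,0,0,0]]]'
python3 - <<'E'
from m import *
ti,td=grab('top','t13'); P=cloud('top',td); V=ti.max(2)
z=P[...,2]; m=(abs(P[...,0]-.58)<.015)&(z>.033)&(z<.047)&(V<110)&(P[...,1]>-.05)&(P[...,1]<.088)
print('follower plate y', np.percentile(P[...,1][m],[5,50,95]) if m.any() else None)
si,sd=grab('side','s13'); P=cloud('side',sd); V=si.max(2); q=((V<60)&(P[...,2]>.035)&(P[...,2]<.075)&(P[...,1]>.1)&(P[...,1]<.5)&(abs(P[...,0]-.585)<.04)&(sd>0)).astype(np.uint8)
n,l,s,c=cv2.connectedComponentsWithStats(q)
for i in range(1,n):
    if s[i,4]>15: print('side',s[i].tolist(),P[l==i].mean(0).round(3))
E
```

```text
t: 34.62
ee_pos: [0.5923, 0.3399, 0.0446]
ee_rot: [[-0.001, 0.031, 1.0], [-0.0, 1.0, -0.031], [-1.0, -0.001, -0.001]]
contact_force: [-0.0, 1.5, -1.1]
grip_width: -0.0
follower plate y [-0.01070854 -0.00532652  0.08711304]
side [203, 232, 6, 11, 51] [0.581 0.279 0.052]
```

The catch released: the post is at y≈0.279 (0.275 expected for four modules) and the plate is at y≈-0.005 against the row. Now fetching the hood.

```bash
python3 -m crank '[[[-1,0,0.01,0.005,0,0,0],[-1,0,0.02,0.03,0,0,0],[-1,0,0.02,0.065,0,0,0],[-1,0,0.02,0.1,0,0,0],[0,0,0.02,0.135,0,0,0],[0,0,0.0,0.17,0,0,0],[0,0,-0.03,0.195,0,0,0],[0,-0.005,-0.066,0.205,0,0,0]]]' 30 && python3 -m crank '[[[0,-0.005,-0.038,0,0,0,-0.5],[0,-0.01,-0.076,0,0,0,-1],[0,-0.015,-0.114,0,0,0,-1.5],[0,-0.02,-0.152,0,0,0,-2],[0,-0.025,-0.19,0,0,0,-3],[0,-0.03,-0.228,0,0,0,-4],[0,-0.035,-0.266,0,0,0,-4],[0,-0.04,-0.304,0,0,0,-4]]]' && python3 -m crank '[[[0,-0.005,-0.038,0,0,0,-0.5],[0,-0.01,-0.076,0,0,0,-1],[0,-0.015,-0.114,0,0,0,-1.5],[0,-0.02,-0.152,0,0,0,-2],[0,-0.03,-0.19,0,0,0,-3],[0,-0.035,-0.228,0,0,0,-4],[0,-0.04,-0.266,0,0,0,-5],[0,-0.045,-0.304,0,0,0,-5]]]' && python3 -m crank '[[[0,-0.006,-0.03,-0.02,0,0,0],[0,-0.01,-0.06,-0.04,0,0,0],[0,-0.01,-0.075,-0.06,0,0,0],[0,-0.01,-0.081,-0.09,0,0,0],[0,-0.01,-0.081,-0.1,0,0,0],[0,-0.01,-0.081,-0.1,0,0,0]]]'
python3 - <<'E'
from m import *
o=robot.get_obs(); im,d=grab('wrist','w14'); print(o['ee_pos'],o['ee_rot'][:,2])
V=im.max(2); m=np.zeros_like(V); m[100:330,225:295]=V[100:330,225:295]<70
n,l,s,c=cv2.connectedComponentsWithStats(m)
for i in range(1,n):
    if s[i,4]>100: x,y,w,h,a=s[i]; print(s[i],wonz([(x,y+4),(x+w,y+4),(x+w/2,y+h/2)],.115,o).round(4).tolist())
ti,td=grab('top','t14'); np.savez('top14.npz',im=ti,d=td)
P=cloud('top',td); V=ti.max(2);z=P[...,2];m=(abs(P[...,0]-.58)<.025)&(z>.036)&(z<.047)&(V<120)&(P[...,1]>-.1)&(P[...,1]<.082)
print('plate y',np.percentile(P[...,1][m],[5,50,95]))
S=cv2.cvtColor(ti,cv2.COLOR_BGR2HSV)[...,1];b=((z>.058)&(z<.075)&(S<40)&(abs(P[...,0]-.58)<.04)&(P[...,1]>-.16)&(P[...,1]<.05)).astype(np.uint8)
n,l,s,c=cv2.connectedComponentsWithStats(b,connectivity=4)
for i in range(1,n):
    if s[i,4]>15: print('barrel',s[i,4],P[l==i].mean(0).round(3))
E
```

```text
t: 35.38
ee_pos: [0.5904, 0.2771, 0.2554]
ee_rot: [[0.009, 0.028, 1.0], [0.004, 1.0, -0.028], [-1.0, 0.004, 0.009]]
contact_force: [1.5, -0.4, 0.2]
grip_width: 0.0425
t: 36.05
ee_pos: [0.5475, -0.0303, 0.2506]
ee_rot: [[0.001, 0.1, 0.995], [0.0, 0.995, -0.1], [-1.0, 0.0, 0.001]]
contact_force: [0.5, 0.3, 0.4]
grip_width: 0.0426
t: 36.72
ee_pos: [0.5027, -0.3348, 0.2505]
ee_rot: [[0.001, 0.187, 0.982], [-0.0, 0.982, -0.187], [-1.0, -0.0, 0.001]]
contact_force: [0.5, 0.5, -0.4]
grip_width: 0.0428
t: 37.22
ee_pos: [0.4912, -0.4123, 0.1468]
ee_rot: [[-0.004, 0.187, 0.982], [0.005, 0.982, -0.187], [-1.0, 0.004, -0.005]]
contact_force: [0.1, 0.5, 0.1]
grip_width: 0.0422
[ 0.49120429 -0.41234593  0.14684267] [ 0.9823318  -0.1870779  -0.00510747]
[ 250  175   25  104 2331] [[0.4927, -0.3783, 0.115], [0.5075, -0.3811, 0.115], [0.4943, -0.4109, 0.115]]
plate y [-0.01319078 -0.0077649  -0.00235698]
barrel 87 [ 0.577 -0.03   0.066]
barrel 85 [ 0.576 -0.062  0.066]
barrel 88 [ 0.575 -0.094  0.066]
barrel 85 [ 0.574 -0.126  0.066]
```

The row is tight: barrels at 32 mm pitch, plate touching. Gripping the hood.

```bash
python3 -m crank '[[[0,-0.0005,-0.0015,-0.02,0,0,0],[0,-0.0005,-0.0015,-0.045,0,0,0],[0,-0.0005,-0.0015,-0.058,0,0,0],[0,-0.0005,-0.0015,-0.0605,0,0,0],[0,-0.0005,-0.0015,-0.0605,0,0,0]]]' && python3 -m crank '[[[-0.5,0,0,0,0,0,0],[-1,0,0,0,0,0,0],[-1,0,0,0,0,0,0],[-1,0,0,0,0,0,0]]]' 60 && python3 -m crank '[[[-1,0,0,0.005,0,0,0],[-1,0,0,0.02,0,0,0],[-1,0,0,0.045,0,0,0],[-1,0,0,0.075,0,0,0],[-1,0,0,0.11,0,0,0],[-1,0,0,0.14,0,0,0],[-1,0,0,0.145,0,0,0],[-1,0,0,0.145,0,0,0]]]'
```

```text
t: 37.73
ee_pos: [0.4927, -0.4153, 0.0903]
ee_rot: [[0.0, 0.186, 0.983], [-0.0, 0.983, -0.186], [-1.0, -0.0, 0.0]]
contact_force: [-0.1, 0.5, -0.3]
grip_width: 0.0428
t: 38.07
ee_pos: [0.4932, -0.4167, 0.0913]
ee_rot: [[0.003, 0.187, 0.982], [-0.002, 0.982, -0.187], [-1.0, -0.002, 0.003]]
contact_force: [-0.0, 1.7, 6.7]
grip_width: 0.0149
t: 38.73
ee_pos: [0.4931, -0.4171, 0.2372]
ee_rot: [[0.004, 0.187, 0.982], [-0.004, 0.982, -0.187], [-1.0, -0.003, 0.004]]
contact_force: [-0.6, -0.9, -3.3]
grip_width: 0.0147
```

```bash
python3 -m crank '[[[-1,0.004,0.018,0,0,0,0.5],[-1,0.012,0.05,0,0,0,1.2],[-1,0.02,0.085,0,0,0,2],[-1,0.028,0.12,0,0,0,3],[-1,0.036,0.155,0,0,0,4],[-1,0.044,0.19,0,0,0,5],[-1,0.052,0.225,0,0,0,6],[-1,0.06,0.26,0,0,0,7]]]' && python3 -m crank '[[[-1,0.007,0.035,0,0,0,1],[-1,0.014,0.065,0,0,0,1.7],[-1,0.02,0.09,0,0,0,2.2],[-1,0.025,0.1,0,0,0,2.2],[-1,0.027,0.1045,0,0,0,2.2],[-1,0.027,0.1045,0,0,0,2.2],[-1,0.027,0.1045,0,0,0,2.2]]]' && python3 -m crank '[[[-1,0,0,-0.01,0,0,0],[-1,0,0,-0.03,0,0,0],[-1,0,0,-0.05,0,0,0],[-1,0,0,-0.06,0,0,0],[-1,0,0,-0.06,0,0,0],[-1,0,0,-0.06,0,0,0]]]'
```

```text
t: 39.4
ee_pos: [0.5501, -0.1528, 0.2315]
ee_rot: [[-0.005, 0.065, 0.998], [0.002, 0.998, -0.065], [-1.0, 0.002, -0.005]]
contact_force: [-0.3, -0.0, -2.1]
grip_width: 0.0146
t: 39.98
ee_pos: [0.5783, -0.052, 0.2333]
ee_rot: [[-0.002, 0.027, 1.0], [-0.0, 1.0, -0.027], [-1.0, -0.0, -0.002]]
contact_force: [0.7, -0.3, -2.0]
grip_width: 0.015
t: 40.48
ee_pos: [0.5783, -0.0521, 0.1736]
ee_rot: [[-0.002, 0.028, 1.0], [0.0, 1.0, -0.028], [-1.0, 0.0, -0.002]]
contact_force: [-0.3, 0.2, -2.1]
grip_width: 0.0148
```

```bash
python3 -m crank '[[[-1,0.0015,-0.0005,-0.005,0,0,0],[-1,0.0015,-0.0005,-0.015,0,0,0],[-1,0.0015,-0.0005,-0.025,0,0,0],[-1,0.0015,-0.0005,-0.035,0,0,0],[-1,0.0015,-0.0005,-0.042,0,0,0],[-1,0.0015,-0.0005,-0.045,0,0,0],[-1,0.0015,-0.0005,-0.045,0,0,0]]]' && python3 -m crank '[[[-1,0,0,-0.007,0,0,0],[-1,0,0,-0.014,0,0,0],[-1,0,0,-0.019,0,0,0],[-1,0,0,-0.024,0,0,0],[-1,0,0,-0.027,0,0,0],[-1,0,0,-0.028,0,0,0],[-1,0,0,-0.028,0,0,0]]]'
```

```text
t: 41.07
ee_pos: [0.5796, -0.0516, 0.128]
ee_rot: [[-0.002, 0.027, 1.0], [0.0, 1.0, -0.027], [-1.0, 0.0, -0.002]]
contact_force: [-0.3, 1.3, -2.2]
grip_width: 0.0147
t: 41.65
ee_pos: [0.5803, -0.0518, 0.1009]
ee_rot: [[-0.001, 0.027, 1.0], [0.0, 1.0, -0.027], [-1.0, 0.0, -0.001]]
contact_force: [0.4, 0.3, -1.5]
grip_width: 0.015
```

No contact on the way down. Seating the hood in small steps.

```bash
python3 -m crank '[[[-1,0,0,-0.002,0,0,0],[-1,0,0,-0.0035,0,0,0],[-1,0,0,-0.0035,0,0,0]]]' && python3 -m crank '[[[-1,0,0,-0.0015,0,0,0],[-1,0,0,-0.0025,0,0,0],[-1,0,0,-0.0025,0,0,0]]]'
```

```text
t: 41.9
ee_pos: [0.5804, -0.0519, 0.0977]
ee_rot: [[-0.0, 0.027, 1.0], [0.0, 1.0, -0.027], [-1.0, 0.0, -0.0]]
contact_force: [-0.5, -0.3, -2.5]
grip_width: 0.0149
t: 42.15
ee_pos: [0.5806, -0.0519, 0.0964]
ee_rot: [[0.001, 0.027, 1.0], [-0.0, 1.0, -0.027], [-1.0, -0.0, 0.001]]
contact_force: [-2.8, -0.2, 7.5]
grip_width: 0.0148
```

Contact came at z 0.0964 against a predicted 0.0963, so the hood is seated. Releasing and retreating.

```bash
python3 -m crank '[[[-0.5,0,0,0.0015,0,0,0],[-0.1,0,0,0.0015,0,0,0],[0,0,0,0.0015,0,0,0],[0,0,0,0.0015,0,0,0],[0,0,0,0.02,0,0,0],[0,0,0,0.05,0,0,0],[0,0,0,0.09,0,0,0],[0,0,0,0.13,0,0,0]]]' 20 && python3 -m crank '[[[0,-0.02,-0.035,0.02,0,0,0],[0,-0.04,-0.07,0.03,0,0,0],[0,-0.06,-0.105,0.03,0,0,0],[0,-0.08,-0.14,0.03,0,0,0],[0,-0.1,-0.175,0.03,0,0,0],[0,-0.12,-0.21,0.03,0,0,0],[0,-0.14,-0.245,0.03,0,0,0],[0,-0.14,-0.25,0.03,0,0,0]]]'
python3 - <<'E'
from m import *
ti,td=grab('top','t15'); P=cloud('top',td); S=cv2.cvtColor(ti,cv2.COLOR_BGR2HSV)[...,1];V=ti.max(2);z=P[...,2];X,Y=P[...,0],P[...,1]
reg=(X>.45)&(X<.68)&(Y>-.2)&(Y<.2)
print('bar',rect((V<75)&(z>.105)&(z<.135)&reg,.120)); g=((z>.07)&(z<.14)&reg&(Y<.1)); print('top',rect(g.astype(np.uint8),.082))
k=g&(z<.1)
for a in(-.14,-.05,.04):
  for b in(.54,.61):
    kk=k&(abs(Y-a)<.02)&(abs(X-b)<.012); print(a,b,z[kk].mean().round(4) if kk.any() else None)
print('mods',rect(modules(ti,td),.028))
print('post',P[(V<60)&(z>.05)&(z<.085)&(Y>.15)&(abs(X-.585)<.04)].mean(0))
cad=(cv2.cvtColor(ti,cv2.COLOR_BGR2HSV)[...,0]>100)&(S>120)&(X>.6);print('caddy',P[cad].mean(0))
print('flask',rect((z>.03)&(z<.13)&(X>.65)&(Y>0)&(Y<.12),.1)); print(robot.get_obs()['contact_force'])
w,_=grab('side','s15')
E
```

```text
t: 42.82
ee_pos: [0.5794, -0.0517, 0.2257]
ee_rot: [[-0.003, 0.027, 1.0], [0.001, 1.0, -0.027], [-1.0, 0.001, -0.003]]
contact_force: [0.1, 0.2, 0.1]
grip_width: 0.0423
t: 43.48
ee_pos: [0.4373, -0.3071, 0.2553]
ee_rot: [[-0.002, 0.032, 0.999], [-0.003, 0.999, -0.032], [-1.0, -0.003, -0.002]]
contact_force: [-0.5, -0.9, 0.8]
grip_width: 0.0427
bar [(576, -53, 66, 15, 88.4, [281.0, 192.0])]
top [(575, -52, 230, 100, 88.3, [280.0, 195.0])]
-0.14 0.54 0.0819
-0.14 0.61 0.0816
-0.05 0.54 0.0819
-0.05 0.61 0.0815
0.04 0.54 0.0809
0.04 0.61 0.0818
mods [(99, -607, 32, 15, -74.6, [506.0, 378.0]), (494, 379, 70, 68, -88.1, [120.0, 233.0]), (523, -120, 92, 3, 88.4, [305.0, 216.0]), (526, -4, 130, 3, 88.4, [262.0, 216.0]), (579, 165, 199, 66, 88.4, [205.0, 199.0]), (740, 59, 49, 24, -77.1, [237.0, 141.0])]
post [0.58466674 0.27140059 0.06857696]
caddy [ 0.72731482 -0.13017337  0.04612449]
flask [(745, 63, 64, 49, 7.8, [235.0, 132.0])]
[ 0.23071832 -1.01061971  0.21577751]
```

```bash
python3 - <<'E'
from m import *
si=cv2.imread('pics/s15.png'); _,sd=eyes.read_camera('side'); P=cloud('side',sd); z=P[...,2]
q=((z>.02)&(z<.075)&(P[...,0]>.12)&(P[...,0]<.95)&(abs(P[...,1])<.7)&(sd>0)).astype(np.uint8)
n,l,s,c=cv2.connectedComponentsWithStats(q)
for i in range(1,n):
    if s[i,4]>60: print(s[i].tolist(),P[l==i].mean(0).round(3))
job.sign_off(); print(robot.get_obs()['t'])
E
```

```text
[241, 154, 33, 25, 568] [ 0.724 -0.117  0.044]
[202, 175, 110, 72, 1187] [0.559 0.048 0.041]
[206, 178, 16, 18, 213] [0.746 0.078 0.049]
[188, 269, 26, 20, 419] [0.496 0.386 0.026]
the job is handed in; nothing more can be done
the job is handed in; nothing more can be done
```

The feeder is reloaded and handed in at about 44 s of the 208 s allowed. I stood the hood on the pad and drew the follower back onto its catch. All four modules found on the bench went into the channel, long side across. Then I pushed the post off the catch and put the hood back the way round it was.

**Last checks:**
- **Row:** the barrels stood at 32 mm pitch with the tops level (block 36 mm, barrel 66 mm), and the follower plate was against the last module.
- **Post:** the top camera put it at y ≈ 0.271 m; 0.275 m was expected for four modules.
- **Hood:** its top is level at 82 mm, and it touched down where predicted (0.0964 m against 0.0963 m).
- **Bystanders:** flask, tin and caddy read within about 2 mm of where they started, and no module was left on the bench.

**Disagreements:** the top camera read x about 5 mm lower than the wrist camera, so I used the wrist camera and the arm's own positions. The hood went back about 4 mm farther across (+x) than I found it. It had been near the edge of its play, and I set it on the channel's centre line. The push on the post showed almost no force, so I confirmed its release from the images instead.

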